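# Gauge a bar against the flip stop of a cut-off jig

## Robot

A 6-joint arm with a two-finger parallel gripper is mounted at the origin on the work surface; the furniture and walls round the work are solid. World frame = base frame: x ahead of the robot, y to its left, z up, the work surface at z = 0. Lengths are in m, angles in rad, forces in N, time in s.
With the tool pointing down it reaches from about 0.35 to 0.775 m from the base axis. Payload 5.5 kg.
Tool frame: the origin (TCP) lies at the centre of the arm's flange, where the gripper is bolted on; the fingertips stand 173 mm ahead of it and the grasp point (between the pads) lies 155 mm ahead of it; z points along the fingers, y is the line along which they close (so a half turn about z gives the same grasp; the last joint's range is limited). The gripper opens to 85 mm and grips with 20 to 120 N. Pads are 22 mm wide; open, the fingers measure 114 mm over their backs; the gripper's body (76 mm by 85 mm) begins 54 mm behind the grasp point. The pads swing forward as they close: fully open they stand 13 mm farther back than shut.
Start: joints at [1.18, 0.313, 0.046, 1.304, 0, 1.431], TCP at [0.143, 0.557, 0.405] pointing down, gripper open.
Joint ranges: [-2.76, 2.76], [-0.86, 1.69], [-1.03, 1.26], [-2.2, 2.34], [-1.47, 1.5], [-3.14, 3.14]. Speed limits (rad/s): [2.57, 2.57, 3.14, 3.14, 3.14, 3.14].

## Interface

Orientations are given as a 3x3 rotation matrix whose columns are the frame's x, y, z axes.
In Python, from bench import readout, viewer, workorder gives the robot as it stands.
- The arm moves only by the tool servo_tool, never from a script. Its argument "moves" is a list of rows, each a list of 2 entries, a list of its own where there are three numbers: the shift along the tool's x, y, z in a scale on which 1.0 is 1 m, then the turn, a rotation vector about the tool's x, y, z in a scale on which 1.0 is pi/2 rad. In form: [[[tx, ty, tz], [rx, ry, rz]], ...]. A call has 1 to 5 rows; each row is the pose to reach, as a shift and turn from the pose commanded when the call began, along the tool's axes at that moment; what a row does not reach only later rows make up. A row lasts 1/12 s, in which the tool goes at most 41.7 mm and 7.16 degrees, less where a joint would pass 70% of its speed; a pose out of reach is approached as far as the arm can. A call with a gripper value outside its range is refused whole. "claw" is the finger opening in m, from 0 to 0.0854, set as the call begins (left out, the last holds). The fingers move at their own pace and stop on an object; the grip force is fixed at half the most. Time passes only in rows, so rows that repeat a pose let the fingers close. It gives the time, the measured TCP pose, the force, the opening and the grip force at its end, in the units of the state.
- readout.sense(): the state, without advancing time (a new reading comes with each control period).
- viewer.capture(name): name is "scene" or "top" or "wrist"; returns (picture, depth): 480x640x3 uint8, red, green, blue; 480x640 float32, m along the optical axis (not along the pixel's ray), 0 where there is no reading.
- viewer.get_calibration(name): a dict with "camera_matrix" (3x3 intrinsics, pixels), "eye" and "rotation" of the camera in the world; the wrist camera has in their place "mount" (4x4, takes a point from camera to tool coordinates, whose origin is the TCP and whose axes are the flange's). Camera axes: x right, y up, looking along -z (the intrinsics and any distortion apply to the point x, -y, -z); pixel columns grow to the right and rows downward; lengths in m; the calibration is good to about 2 mm. A picture is of the moment at which its call begins: read the wrist's pose just before it. get_calibration takes no time and is no camera call.
- workorder.close_job(): hands the job in; it is judged then, once.
The state is a dict: "time_s": time; "joint_pos": joint angles; "dq": joint speeds; "joint_efforts": joint torques, N m; "tool_pos": TCP position; "orientation": TCP orientation; "force": force on the tool from outside, world axes, zero at the start; "moment": the same for the moment, N m; "gripper_width": opening from 0.0 (shut) to 1.0 (fully open); "gripper_force": force on a finger pad.
Only numpy, scipy, OpenCV 4.12 (cv2) and the standard library are available. Lean on these libraries where they do the work, as an engineer would, in place of code of your own. Each camera call takes 0.05 s, during which the arm holds its last target. There are 200 camera calls.

## Task

First flip the red stop of the cut-off jig fully down. Take the red-ended bar out of the rack, rest it in the separate pair of V-blocks with its middle over the gap, let go and take it again by its middle; lay it in the jig's V-grooves and slide it until its red end touches the stop. Then flip the stop fully up again and leave the bar lying exactly where it was gauged, ready for sawing, without disturbing the other bars and things on the bench.

Things in the scene. Friction and masses are not known exactly. Their poses are not given: they have to be found in the camera images.
- jig: cut-off jig, fixed: plywood base 125 x 276 x 12 mm, dark V-blocks 46 mm wide in a row, aluminium fence behind (x 53 to 73, 58 mm high). Origin on the bench under the groove; x to the back, y along the groove to the stop, z up. V-groove at x = 0: 90 deg, 26 mm wide, apex z 30, block tops z 43 mm. Blocks at y -105 to -40 and 40 to 100 mm; between them a finger gap, only the base below
- gauge_point (a point): on the jig at x 0, y 110, z 41.3 mm: where the centre of the bar's red end belongs. A seated bar's axis runs through it along the jig's y. The lowered stop's gauging face is the plane y = 110 mm; a gauged bar's middle is at y = 0, over the finger gap
- stop_arm (a joint): red flip stop, hinged along the jig's y at stop_hinge: 0 = fully down (arm level, pointing to the jig's -x, stop plate hanging across the groove); grows as it is flipped up and back; 1.57 = upright, 2.0 = end of travel. It starts up. 0.12 kg, slight friction: near upright it stays, well off it falls forward
- stop_knob (a point): centre of the black ball knob, 20 mm across, at the tip of the stop's 14 mm wide arm; both its sides along the jig's y are free. Stop down: at x -37, y 119, z 80 mm of the jig; it moves on a circle of 100 mm radius about stop_hinge in the jig's x-z plane
- stop_hinge (a point): hinge pin of the stop, at x 63, y 119, z 80 mm of the jig
- v_rest: separate pair of dark V-blocks on a steel bar, fixed, 46 x 140 mm; origin on the bench under its middle, y along the groove, z up. 90 deg V at x = 0, 26 mm wide, apex z 26, block tops z 39 mm; a resting bar's axis is at z 37.3 mm. Blocks at y -60 to -34 and 34 to 60 mm; in the gap between them only the 8 mm thick steel bar
- rack: bar rack, fixed: two upright wooden boards 160 wide, 128 mm high, 14 thick, on a base 160 x 186 mm; origin on the bench under its middle, y = the way bars are pulled out (to the robot's left). Front board's face at y 93 mm. Upper holes, 22 mm, at x -55, 0, 55 hold the bars, axis z 103 mm; closed holes: pull endways along +y. Lower bars are fixed, under 60 mm high
- red_bar: round aluminium bar, 16 mm diameter, 220 mm long, about 0.12 kg, one end painted red for 14 mm; origin at its middle, y along it to the red end. It starts in one of the rack's upper holes with its red end sticking out 52 to 66 mm past the front board
- red_end (a point): centre of the red end face of the red bar
- red_bare_end (a point): centre of the other, bare end face of the red bar
- blue_bar: a like bar with a blue end, in another upper hole; leave it there
- yellow_bar: a like bar with a yellow end, in another upper hole; leave it there
- pigment_jar: small closed blue pigment jar, 32 mm across, 45 mm high, standing on the bench; leave it alone
- tape_roll: roll of red tape, 84 mm across, 12 mm high, lying on the bench; leave it alone

How it is judged:
By the outcome, as a careful person would: the job done as asked, in the order asked, and still so for the second after the job is handed in, with the robot touching nothing.
It also fails if it takes over 67 s, if anything falls off the work surface, if the arm or the gripper's body presses on something with over 40 N, if the wrist force passes 120 N, or if a joint passes its speed limit or range.

## Working session

There is one attempt and no reset: what is moved stays moved. The work goes in short steps, Python scripts to look and compute and a tool call to move; the robot and the scene stay as the last step left them, time stands still between calls to the robot, and variables do not carry over. Pictures are saved under pics/ and viewed, at most 10 in all, crops included, and the job is handed in when it is done.

Besides the shell and the picture viewer there is one more tool, called after "Call:" as name([rows], argument=value, ...), one row to a line, values as JSON. servo_tool: Moves the arm, as the interface text tells. Its arguments: {"type":"object","properties":{"moves":{"type":"array","items":{"type":"array"}},"claw":{"type":"number"}},"required":["moves"]}

```bash
ls; mkdir -p pics; python3 - <<'E'
from bench import readout, viewer
import cv2, numpy as np
s=readout.sense(); print({k:np.round(v,3).tolist() for k,v in s.items()})
for n in ("scene","top"):
    p,d=viewer.capture(n); cv2.imwrite(f"pics/{n}.png",p[:,:,::-1]); np.save(f"{n}_d.npy",d)
for n in ("scene","top","wrist"):
    print(n,{k:np.round(v,4).tolist() if not isinstance(v,str) else v for k,v in viewer.get_calibration(n).items()})
E
```

```text
pics
{'time_s': 0.0, 'joint_pos': [1.18, 0.314, 0.045, 1.304, 0.0, 1.431], 'dq': [0.001, 0.0, 0.0, 0.001, 0.001, 0.001], 'joint_efforts': [0.0, -48.063, 29.853, 0.019, 0.0, 0.0], 'tool_pos': [0.143, 0.557, 0.404], 'orientation': [[-0.969, 0.248, -0.001], [0.248, 0.969, -0.002], [0.0, -0.002, -1.0]], 'force': [0.266, 0.251, 0.022], 'moment': [0.008, 0.013, -0.026], 'gripper_force': 0.0, 'gripper_width': 0.999}
scene {'camera_matrix': [[500.6298, 0.0, 314.3638], [0.0, 500.6298, 243.6276], [0.0, 0.0, 1.0]], 'eye': [-0.1433, -0.3203, 0.936], 'rotation': [[0.3774, 0.7114, -0.5929], [-0.926, 0.2914, -0.2399], [0.0021, 0.6396, 0.7687]]}
top {'camera_matrix': [[512.3116, 0.0, 331.2349], [0.0, 512.3116, 247.5711], [0.0, 0.0, 1.0]], 'eye': [0.3648, -0.0629, 1.1476], 'rotation': [[0.0221, 0.9901, -0.1389], [-0.9997, 0.021, -0.0093], [-0.0063, 0.1391, 0.9903]]}
wrist {'camera_matrix': [[410.849, 0.0, 311.4009], [0.0, 410.849, 241.2034], [0.0, 0.0, 1.0]], 'mount': [[-0.0, 0.9457, 0.3249, 0.0838], [1.0, 0.0005, -0.0014, -0.0003], [-0.0015, 0.3249, -0.9457, 0.0311], [0.0, 0.0, 0.0, 1.0]]}
```

View pics/top.png

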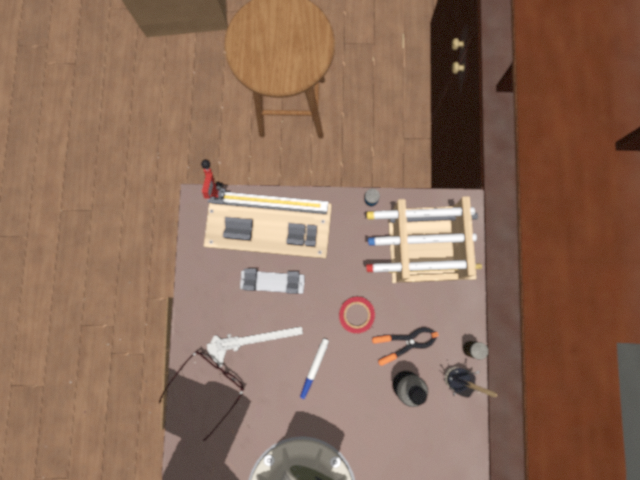

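View pics/scene.png

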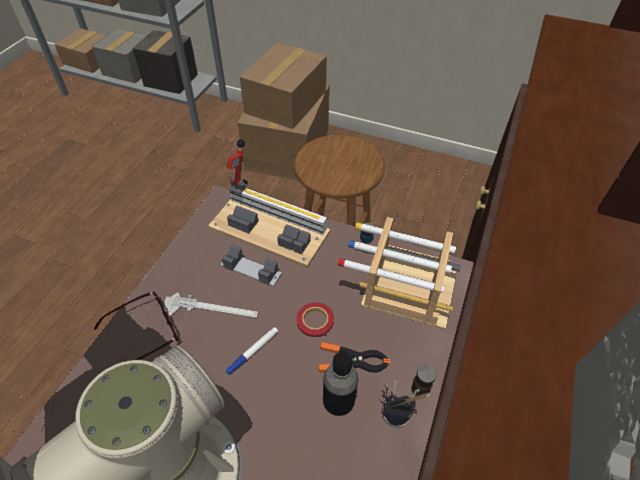

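The top view shows the jig, with its stop up (knob at 206,163), the V-rest (272,281), and the rack. The red bar is in the rack's hole nearest the robot, with its red end at about (370,267). The scene view agrees, with the knob at (240,143) and the red end at (341,263). Next I'll get coarse metric values.

```bash
cat > h.py <<'E'
import numpy as np, cv2
from bench import readout, viewer
def cam(n,s=None):
    c=viewer.get_calibration(n); K=np.array(c["camera_matrix"])
    if n=="wrist":
        T=np.eye(4);T[:3,:3]=s["orientation"];T[:3,3]=s["tool_pos"];M=T@np.array(c["mount"]);return K,M[:3,3],M[:3,:3]
    return K,np.array(c["eye"]),np.array(c["rotation"])
def rays(c,uv):
    K,e,R=c; uv=np.atleast_2d(uv).astype(float)
    d=np.c_[(uv[:,0]-K[0,2])/K[0,0],-(uv[:,1]-K[1,2])/K[1,1],-np.ones(len(uv))]
    return d@R.T
def onz(c,uv,z):
    d=rays(c,uv); return c[1]+d*((z-c[1][2])/d[:,2])[:,None]
def cloud(c,d):
    v,u=np.indices(d.shape); r=rays(c,np.c_[u.ravel(),v.ravel()]); return (c[1]+r*d.ravel()[:,None]).reshape(*d.shape,3)
def tri(c1,p1,c2,p2):
    a,b=rays(c1,p1)[0],rays(c2,p2)[0]
    t=np.linalg.lstsq(np.c_[a,-b],c2[1]-c1[1],rcond=None)[0]
    P,Q=c1[1]+a*t[0],c2[1]+b*t[1]; return (P+Q)/2,np.linalg.norm(P-Q)
def proj(c,P):
    K,e,R=c; q=(np.atleast_2d(P)-e)@R; return np.c_[K[0,0]*q[:,0]/-q[:,2]+K[0,2],-K[1,1]*q[:,1]/-q[:,2]+K[1,2]]
E
python3 - <<'E'
from h import *
np.set_printoptions(precision=4,suppress=True)
t,s=cam("top"),cam("scene")
print("jig corners",onz(t,[(205,247),(328,257),(331,203)],.012))
print("knob",tri(t,(206,163),s,(240,143)))
print("redend",tri(t,(368,267),s,(341,263)))
print("vrest",onz(t,[(240,290),(303,293),(305,272),(244,267)],.03))
for n,c in(("top",t),("scene",s)):
    d=np.load(n+"_d.npy");P=cloud(c,d); img=cv2.imread(f"pics/{n}.png").astype(int)
    b,g,r=img[...,0],img[...,1],img[...,2]
    m=(r>120)&(g<60)&(b<60)&(P[...,2]>.085)&(P[...,1]<0); print(n,"red",m.sum(),np.median(P[m],0),P[m].min(0),P[m].max(0))
    for q,uv in dict(top=dict(blk=(238,228),blk2=(297,234),vb=(250,280),bench=(200,310),rackfront=(403,240),rackbase=(432,247)),scene=dict(bench=(250,350))).get(n).items(): print(q,P[uv[1],uv[0]])
    # dark blocks on jig / rest
    for nm,lo,hi,bx in (("jigtops",.036,.050,(.35,.75,0,.40)),("resttops",.033,.045,(.25,.5,0,.3))):
        m=(img.max(2)<90)&(P[...,2]>lo)&(P[...,2]<hi)&(P[...,0]>bx[0])&(P[...,0]<bx[1])&(P[...,1]>bx[2])&(P[...,1]<bx[3])
        k,l,st,ce=cv2.connectedComponentsWithStats(m.astype(np.uint8))
        for i in range(1,k):
            if st[i,4]>30:
                rc=cv2.minAreaRect((P[l==i][:,:2]*1000).astype(np.float32)); print(n,nm,st[i,4],np.round(rc[0],1),np.round(rc[1],1),round(rc[2],1))
E
```

```text
jig corners [[ 0.5194  0.2308  0.012 ]
 [ 0.5027 -0.0455  0.012 ]
 [ 0.626  -0.0494  0.012 ]]
knob (array([0.6631, 0.1962, 0.1764]), np.float64(0.0011602433463837507))
redend (array([ 0.4735, -0.1303,  0.0994]), np.float64(0.001972073290998027))
vrest [[0.424  0.1444 0.03  ]
 [0.4204 0.0068 0.03  ]
 [0.4664 0.0038 0.03  ]
 [0.4745 0.138  0.03  ]]
  return _methods._mean(a, axis=axis, dtype=dtype,
  ret = um.true_divide(
Traceback (most recent call last):
ValueError: zero-size array to reduction operation minimum which has no identity
```

```bash
python3 - <<'E'
from h import *
np.set_printoptions(precision=4,suppress=True)
t,s=cam("top"),cam("scene")
for n,c in(("top",t),("scene",s)):
    d=np.load(n+"_d.npy");P=cloud(c,d); img=cv2.imread(f"pics/{n}.png").astype(int)
    b,g,r=img[...,0],img[...,1],img[...,2]
    if n=="top": print([ (uv,P[uv[1],uv[0]]) for uv in ((200,310),(238,225),(240,290),(371,267),(400,268),(432,247),(403,205),(420,267))])
    m=(r>100)&(r>2*g)&(r>2*b)&(P[...,2]>.06)
    for nm,mm in (("redend",m&(P[...,1]<0)),("stop",m&(P[...,1]>0))):
        Q=P[mm]; print(n,nm,len(Q), (np.median(Q,0),Q.min(0),Q.max(0)) if len(Q) else "")
    for nm,lo,hi,bx in (("jigtops",.036,.050,(.50,.75,-.1,.40)),("resttops",.032,.045,(.38,.5,-.05,.3)),("boards",.118,.138,(.4,.75,-.5,-.1))):
        m=((img.max(2)<100)|(nm=="boards"))&(P[...,2]>lo)&(P[...,2]<hi)&(P[...,0]>bx[0])&(P[...,0]<bx[1])&(P[...,1]>bx[2])&(P[...,1]<bx[3])
        k,l,st,ce=cv2.connectedComponentsWithStats(m.astype(np.uint8))
        for i in range(1,k):
            if st[i,4]>25:
                rc=cv2.minAreaRect((P[l==i][:,:2]*1000).astype(np.float32)); print(n,nm,st[i,4],np.round(rc[0],1),np.round(rc[1],1),round(rc[2],1))
E
```

```text
[((200, 310), array([0.3792, 0.237 , 0.    ])), ((238, 225), array([0.5663, 0.1541, 0.0378])), ((240, 290), array([ 0.4256,  0.1502, -0.0013])), ((371, 267), array([ 0.4721, -0.1348,  0.111 ])), ((400, 268), array([ 0.4708, -0.1931,  0.1156])), ((432, 247), array([ 0.5311, -0.2787,  0.0056])), ((403, 205), array([ 0.598 , -0.197 ,  0.1291])), ((420, 267), array([ 0.4743, -0.2344,  0.1101]))]
top redend 40 (array([ 0.4703, -0.1308,  0.1104]), array([ 0.3648, -0.135 ,  0.1025]), array([ 0.479 , -0.0629,  1.1476]))
top stop 220 (array([0.6287, 0.1962, 0.1572]), array([0.6007, 0.1887, 0.0819]), array([0.6567, 0.2057, 0.1728]))
top boards 659 [ 538.4 -329.2] [159.1  15.6] 3.6
top boards 605 [ 530.3 -198.8] [160.1  14.9] 3.7
scene redend 41 (array([ 0.4687, -0.132 ,  0.1098]), array([-0.1433, -0.3203,  0.1017]), array([ 0.4799, -0.1259,  0.936 ]))
scene stop 127 (array([0.6251, 0.1973, 0.1579]), array([0.6024, 0.1888, 0.0809]), array([0.6593, 0.2082, 0.1719]))
scene jigtops 177 [610.2  89.6] [261.    7.1] 85.8
scene jigtops 119 [571.9 153.7] [59.  16.9] 89.1
scene jigtops 67 [543.5 156. ] [17.4 59.9] 6.5
scene jigtops 120 [564.3  11.8] [62.9 20.1] 86.3
scene jigtops 99 [537.   13.6] [62.9 20.3] 85.9
scene resttops 59 [459.7 121.6] [16.5 28.1] 24.5
scene resttops 50 [435.2 125.1] [19.6 26.6] 0.0
scene resttops 53 [456.1  28.3] [14.4 27.5] 18.2
scene resttops 49 [431.   31.1] [25.2 19. ] 87.0
scene boards 437 [ 532.  -198.2] [160.6  14.5] 3.6
scene boards 461 [ 541.5 -328.8] [165.3  14.2] 3.7
```

Call:
servo_tool([
  [[-0.178,-0.105,0],[0,0,0]],
  [[-0.178,-0.105,0],[0,0,0]],
  [[-0.178,-0.105,0],[0,0,0]],
  [[-0.178,-0.105,0],[0,0,0]],
  [[-0.178,-0.105,0],[0,0,0]],
], claw=0.045)

```text
time_s: 0.52
tool_pos: [0.2899, 0.4095, 0.4043]
orientation: [[-0.969, 0.248, -0.0], [0.248, 0.969, -0.001], [0.0, -0.001, -1.0]]
force: [1.7, 1.1, -0.2]
gripper_width: 0.526
gripper_force: 0.0
```

Call:
servo_tool([
  [[-0.178,-0.105,0],[0,0,0]],
  [[-0.178,-0.105,0],[0,0,0]],
  [[-0.178,-0.105,0],[0,0,0]],
  [[-0.178,-0.105,0],[0,0,0]],
  [[-0.178,-0.105,0],[0,0,0]],
])

```text
time_s: 0.93
tool_pos: [0.4365, 0.2634, 0.4045]
orientation: [[-0.969, 0.248, -0.0], [0.248, 0.969, -0.0], [0.0, -0.0, -1.0]]
force: [0.3, 0.9, -1.2]
gripper_width: 0.524
gripper_force: 0.0
```

The manual's scale: turns go in shares of pi/2 rad. Converting my numbers, -0.197 rad is -0.1254.

Call:
servo_tool([
  [[-0.139,-0.083,0],[0,0,-0.1254]],
  [[-0.139,-0.083,0],[0,0,-0.1254]],
  [[-0.139,-0.083,0],[0,0,-0.1254]],
  [[-0.139,-0.083,0],[0,0,-0.1254]],
  [[-0.139,-0.083,0],[0,0,-0.1254]],
])

```text
time_s: 1.35
tool_pos: [0.5539, 0.1455, 0.4035]
orientation: [[-0.998, 0.061, 0.002], [0.061, 0.998, -0.002], [-0.002, -0.002, -1.0]]
force: [0.4, 0.6, 0.2]
gripper_width: 0.527
gripper_force: 0.0
```

```bash
cat >> h.py <<'E'
np.set_printoptions(precision=4,suppress=True)
def snap(f):
    s=readout.sense(); p,d=viewer.capture("wrist"); cv2.imwrite(f"pics/{f}.png",p[:,:,::-1]); np.save(f+"_d.npy",d); c=cam("wrist",s); return s,c,p.astype(int),d,cloud(c,d)
def st(s):
    R=np.array(s["orientation"]); print("t",round(s["time_s"],2),"pos",np.array(s["tool_pos"]),"yawdeg of tool y",np.degrees(np.arctan2(R[1,1],R[0,1])),"z",R[:,2],"F",np.array(s["force"]),"w",s["gripper_width"],s["gripper_force"])
def to(s,g,ang):
    "relative move to put grasp point at g, tool down, tool y at world angle ang deg"
    R=np.array(s["orientation"]); a=np.radians(ang); y=np.array([np.cos(a),np.sin(a),0]); z=np.array([0,0,-1.]); Rt=np.c_[np.cross(y,z),y,z]
    p=np.array(g)-.155*z
    print("move",R.T@(p-s["tool_pos"]),cv2.Rodrigues(R.T@Rt)[0].ravel())
E
python3 - <<'E'
from h import *
s,c,p,d,P=snap("w1"); st(s)
E
```

```text
t 1.35 pos [0.5539 0.1455 0.4035] yawdeg of tool y 86.53077027229747 z [ 0.0018 -0.0019 -1.    ] F [0.3667 0.5554 0.1915] w 0.527231945915683 0.0
```

View pics/w1.png

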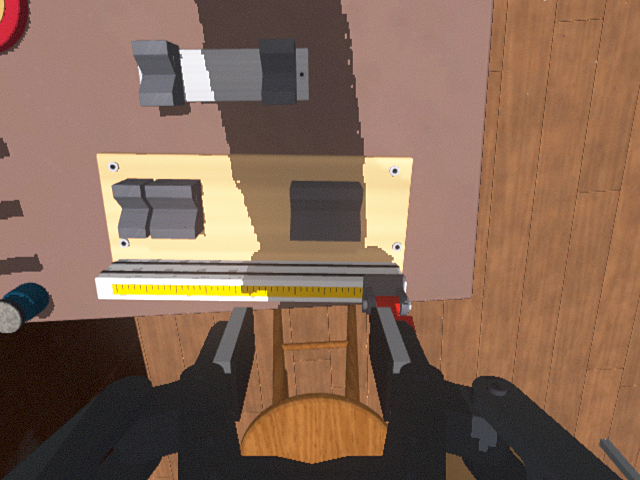

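The wrist view shows the whole jig, with base corners at about (97,154) and (412,158) and blocks at (160,208) and (326,210). The V-rest blocks are at (158,72) and (284,70), and the stop hinge is at (385,305).

```bash
python3 - <<'E'
from h import *
s=readout.sense(); c=cam("wrist",s); img=cv2.imread("pics/w1.png").astype(int); d=np.load("w1_d.npy"); P=cloud(c,d)
print("corners",onz(c,[(97,154),(412,158)],.012), "bench",np.median(P[130:145,150:200].reshape(-1,3),0),"base",np.median(P[165:172,150:200].reshape(-1,3),0))
# dark block silhouettes -> components by depth
for nm,lo,hi,x0,x1 in(("jig",.020,.047,.515,.595),("rest",.018,.043,.38,.50)):
    m=(P[...,2]>lo)&(P[...,2]<hi)&(P[...,0]>x0)&(P[...,0]<x1)
    k,l,stt,ce=cv2.connectedComponentsWithStats(m.astype(np.uint8))
    for i in range(1,k):
        if stt[i,4]>300:
            Q=P[l==i]; rc=cv2.minAreaRect((Q[:,:2]*1000).astype(np.float32)); print(nm,stt[i,4],np.round(rc[0],1),np.round(rc[1],1),round(rc[2],1),"zmax",np.percentile(Q[:,2],98))
            # apex line: lowest z per y-slice
            ys=np.arange(Q[:,1].min()+.005,Q[:,1].max()-.005,.004); A=[]
            for y in ys:
                q=Q[abs(Q[:,1]-y)<.002]; xm=q[:,0].mean(); q=q[abs(q[:,0]-xm)<.012]
                if len(q)>5: j=np.argsort(q[:,2])[:max(3,len(q)//10)]; A.append([np.median(q[j,0]),y,np.median(q[j,2])])
            A=np.array(A); print("  apex mean",A.mean(0),"slope",np.polyfit(A[:,1],A[:,0],1)[0])
E
```

```text
corners [[ 0.5009 -0.0352  0.012 ]
 [ 0.5205  0.2367  0.012 ]] bench [ 0.4915  0.0299 -0.0005] base [0.5169 0.0298 0.0116]
jig 4819 [548.2  16.8] [65.7 46.6] 85.8 zmax 0.04354535082056345
  apex mean [0.5486 0.016  0.0296] slope 0.07821622035207744
jig 4152 [558.7 158.8] [59.8 46.6] 85.7 zmax 0.04404543132102742
  apex mean [0.5591 0.1586 0.0303] slope 0.07321340071820379
rest 2289 [446.6 127.9] [26.2 45.7] 87.2 zmax 0.04009167629152926
  apex mean [0.4466 0.1271 0.0263] slope 0.025631494106232666
rest 2622 [442.2  34.2] [26.7 45.9] 87.2 zmax 0.039876987268207896
  apex mean [0.4421 0.0331 0.0261] slope 0.044266548745218105
```

Call:
servo_tool([
  [[0,0,0],[0,0,0]],
  [[0,0,0],[0,0,0]],
])

```text
time_s: 1.57
tool_pos: [0.5489, 0.1508, 0.4043]
orientation: [[-0.999, 0.053, -0.001], [0.053, 0.999, 0.0], [0.001, 0.0, -1.0]]
force: [-0.5, 0.5, 0.7]
gripper_width: 0.522
gripper_force: 0.0
```

```bash
cat > blocks.py <<'E'
from h import *
def blocks(P):
  for nm,lo,hi,x0,x1 in(("jig",.020,.047,.515,.595),("rest",.018,.043,.38,.50)):
    m=(P[...,2]>lo)&(P[...,2]<hi)&(P[...,0]>x0)&(P[...,0]<x1)&(P[...,1]>-.05)
    k,l,stt,ce=cv2.connectedComponentsWithStats(m.astype(np.uint8))
    for i in range(1,k):
        if stt[i,4]>300:
            Q=P[l==i]; rc=cv2.minAreaRect((Q[:,:2]*1000).astype(np.float32)); print(nm,stt[i,4],np.round(rc[0],1),np.round(rc[1],1),round(rc[2],1),"zmax",np.percentile(Q[:,2],98))
E
python3 - <<'E'
from blocks import *
s=readout.sense(); st(s); print(s["dq"])
s,c,p,d,P=snap("w2"); st(s); blocks(P)
t,sc=cam("top"),cam("scene")
print(proj(t,[(.5482,.0168,.043),(.5587,.1588,.043)]))
E
```

```text
t 1.57 pos [0.5489 0.1508 0.4043] yawdeg of tool y 86.94309536696437 z [-0.0015  0.0002 -1.    ] F [-0.4505  0.528   0.6672] w 0.5224991893561568 0.0
[ 0.0204 -0.0127 -0.0063  0.001  -0.0004 -0.0027]
t 1.57 pos [0.5489 0.1508 0.4043] yawdeg of tool y 86.94309536696437 z [-0.0015  0.0002 -1.    ] F [-0.4505  0.528   0.6672] w 0.5224991893561568 0.0
jig 4802 [551.   14.3] [66.  46.7] 85.5 zmax 0.04378702692580266
jig 4093 [561.7 156.4] [59.9 46.6] 85.8 zmax 0.04405372069202844
rest 2604 [445.   31.8] [26.9 45.8] 86.9 zmax 0.03980825736413071
rest 2243 [449.9 125.4] [26.3 45.5] 87.1 zmax 0.0399547834920015
[[299.8239 234.0148]
 [235.2342 227.9462]]
```

```bash
python3 - <<'E'
from h import *
to(readout.sense(),(.658,.197,.275),85.7)
E
```

```text
move [-0.1068  0.0515 -0.0256] [ 0.0002 -0.001   0.0225]
```

To row units: 0.0225 rad is 0.0143.

Call:
servo_tool([
  [[-0.035,0.017,-0.009],[0,0,0.0064]],
  [[-0.07,0.034,-0.018],[0,0,0.0127]],
  [[-0.095,0.046,-0.024],[0,0,0.014]],
  [[-0.107,0.0515,-0.0255],[0,-0.0006,0.0143]],
  [[-0.107,0.0515,-0.0255],[0,-0.0006,0.0143]],
])

```text
time_s: 2.03
tool_pos: [0.6603, 0.1987, 0.4297]
orientation: [[-0.997, 0.073, 0.002], [0.073, 0.997, 0.0], [-0.002, 0.001, -1.0]]
force: [-1.5, 0.9, -0.9]
gripper_width: 0.528
gripper_force: 0.0
```

Call:
servo_tool([
  [[0,0,0],[0,0,0]],
  [[0,0,0],[0,0,0]],
  [[0,0,0],[0,0,0]],
])

```text
time_s: 2.28
tool_pos: [0.6579, 0.1964, 0.4305]
orientation: [[-0.997, 0.075, 0.0], [0.075, 0.997, -0.0], [-0.0, -0.0, -1.0]]
force: [-0.4, 0.4, 0.2]
gripper_width: 0.525
gripper_force: 0.0
```

```bash
python3 - <<'E'
from h import *
s,c,p,d,P=snap("w3"); st(s); print(s["dq"])
r,g,b=p[...,0],p[...,1],p[...,2]
m=(p.max(2)<75)&(P[...,2]>.15)&(P[...,2]<.20)&(abs(P[...,1]-.197)<.03)&(abs(P[...,0]-.658)<.04)
k,l,stt,ce=cv2.connectedComponentsWithStats(m.astype(np.uint8))
for i in range(1,k):
    if stt[i,4]>40: Q=P[l==i]; print(stt[i],ce[i],Q.mean(0),Q.min(0),Q.max(0))
m=(r>100)&(r>2*g)&(r>2*b)&(P[...,2]>.06); Q=P[m]; print("red",np.percentile(Q,[2,50,98],axis=0))
E
```

```text
t 2.28 pos [0.6579 0.1964 0.4305] yawdeg of tool y 85.67753055362327 z [ 0.0005 -0.0002 -1.    ] F [-0.4287  0.3967  0.1721] w 0.5252594144499261 0.0
[-0.009  -0.0062  0.005  -0.0002  0.0012 -0.0003]
[298 244  34  33 848] [314.0507 259.9151] [0.6613 0.1976 0.1794] [0.6538 0.1881 0.1573] [0.6715 0.2074 0.1842]
red [[0.6023 0.1913 0.0866]
 [0.6296 0.1988 0.1585]
 [0.6561 0.2073 0.168 ]]
```

View pics/w3.png

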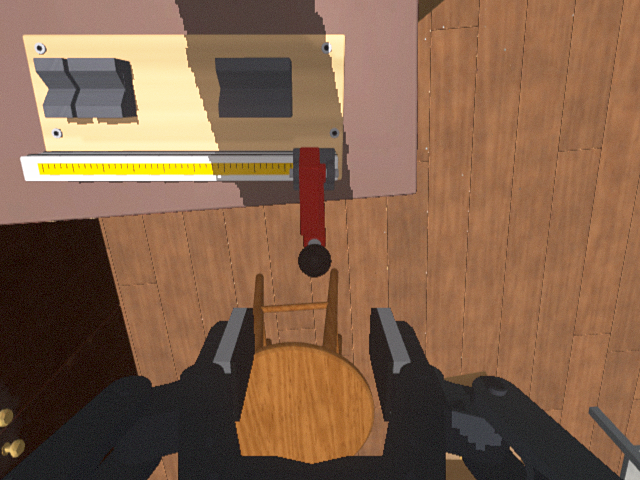

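The knob is at (314,260), which puts it at world (.662,.198,.175). That matches the hinge circle of the measured jig pose, so I'll grip it.

Call:
servo_tool([
  [[-0.004,0.0015,0.03],[0,0,0]],
  [[-0.004,0.0015,0.06],[0,0,0]],
  [[-0.004,0.0015,0.085],[0,0,0]],
  [[-0.004,0.0015,0.1005],[0,0,0]],
  [[-0.004,0.0015,0.1005],[0,0,0]],
])

```text
time_s: 2.75
tool_pos: [0.6613, 0.1967, 0.3255]
orientation: [[-0.997, 0.076, -0.006], [0.076, 0.997, -0.001], [0.006, -0.002, -1.0]]
force: [-0.5, -0.1, -1.6]
gripper_width: 0.528
gripper_force: 0.0
```

Call:
servo_tool([
  [[0,0,0],[0,0,0]],
  [[0,0,0],[0,0,0]],
  [[0,0,0],[0,0,0]],
])

```text
time_s: 3.0
tool_pos: [0.6637, 0.1972, 0.3321]
orientation: [[-0.997, 0.076, 0.005], [0.076, 0.997, 0.001], [-0.004, 0.001, -1.0]]
force: [-0.1, 0.1, -0.3]
gripper_width: 0.528
gripper_force: 0.0
```

Call:
servo_tool([
  [[0,0,0],[0,0,0]],
  [[0,0,0],[0,0,0]],
  [[0,0,0],[0,0,0]],
  [[0,0,0],[0,0,0]],
  [[0,0,0],[0,0,0]],
], claw=0.01)

```text
time_s: 3.42
tool_pos: [0.664, 0.1974, 0.3311]
orientation: [[-0.997, 0.076, 0.004], [0.076, 0.997, 0.001], [-0.004, 0.001, -1.0]]
force: [1.4, 0.3, 4.8]
gripper_width: 0.193
gripper_force: 58.5
```

Call:
servo_tool([
  [[0.0154,0,-0.0042],[0,0,0]],
  [[0.0313,0,-0.006],[0,0,0]],
  [[0.0472,0,-0.0051],[0,0,0]],
  [[0.0629,0,-0.0018],[0,0,0]],
  [[0.0778,0,0.004],[0,0,0]],
])

```text
time_s: 3.83
tool_pos: [0.586, 0.2032, 0.3278]
orientation: [[-0.997, 0.076, 0.006], [0.076, 0.997, 0.001], [-0.006, 0.001, -1.0]]
force: [1.3, 0.8, 5.1]
gripper_width: 0.19
gripper_force: 63.1
```

```bash
python3 - <<'E'
from h import *
s,c,p,d,P=snap("w4"); st(s)
E
```

```text
t 3.83 pos [0.586  0.2032 0.3278] yawdeg of tool y 85.61937969965912 z [ 0.0062  0.0005 -1.    ] F [1.2804 0.8127 5.1284] w 0.1903059056332568 63.070363998413086
```

View pics/w4.png

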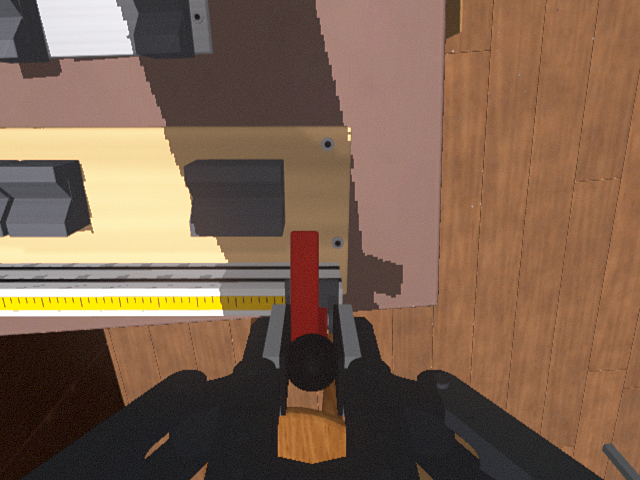

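The knob (312,362) sits between the pads, and the stop plate (305,230–330) swings forward with the arm. The flip is following the circle, so I'll continue.

Call:
servo_tool([
  [[0.0138,0,0.0081],[0,0,0]],
  [[0.0261,0,0.0183],[0,0,0]],
  [[0.0366,0,0.0303],[0,0,0]],
  [[0.0451,0,0.0438],[0,0,0]],
  [[0.0513,0,0.0585],[0,0,0]],
])

```text
time_s: 4.3
tool_pos: [0.5342, 0.2072, 0.2674]
orientation: [[-0.997, 0.076, 0.002], [0.076, 0.997, 0.0], [-0.002, 0.0, -1.0]]
force: [1.0, -0.5, 2.6]
gripper_width: 0.196
gripper_force: 69.5
```

Call:
servo_tool([
  [[0.0038,0,0.0156],[0,0,0]],
  [[0.0048,0,0.0235],[0,0,0]],
  [[0.0051,0,0.0315],[0,0,0]],
  [[0.0051,0,0.033],[0,0,0]],
  [[0.0051,0,0.033],[0,0,0]],
])

```text
time_s: 4.72
tool_pos: [0.5291, 0.2076, 0.2333]
orientation: [[-0.997, 0.075, -0.002], [0.075, 0.997, 0.0], [0.002, -0.0, -1.0]]
force: [-4.0, 2.9, 1.7]
gripper_width: 0.193
gripper_force: 70.1
```

Call:
servo_tool([
  [[0,0,0],[0,0,0]],
  [[0,0,0],[0,0,0]],
])

```text
time_s: 4.88
tool_pos: [0.529, 0.2076, 0.2341]
orientation: [[-0.997, 0.076, -0.001], [0.076, 0.997, 0.0], [0.001, 0.0, -1.0]]
force: [-4.9, 3.0, 1.0]
gripper_width: 0.194
gripper_force: 70.1
```

Call:
servo_tool([
  [[0,0,0],[0,0,0]],
  [[0,0,0],[0,0,0]],
  [[0,0,-0.03],[0,0,0]],
  [[0,0,-0.07],[0,0,0]],
  [[0,0,-0.11],[0,0,0]],
], claw=0.045)

```text
time_s: 5.3
tool_pos: [0.5294, 0.2069, 0.3446]
orientation: [[-0.997, 0.077, -0.001], [0.077, 0.997, -0.001], [0.001, -0.001, -1.0]]
force: [1.5, 0.6, -0.0]
gripper_width: 0.525
gripper_force: 0.0
```

To row units: 0.5 rad is 0.3183.

Call:
servo_tool([
  [[-0.003,-0.035,-0.03],[0,0,0.0637]],
  [[-0.003,-0.07,-0.055],[0,0,0.1273]],
  [[-0.003,-0.105,-0.055],[0,0,0.191]],
  [[-0.003,-0.14,-0.055],[0,0,0.2546]],
  [[-0.003,-0.17,-0.055],[0,0,0.3183]],
])

```text
time_s: 5.72
tool_pos: [0.5197, 0.0354, 0.4007]
orientation: [[-0.835, 0.55, 0.005], [0.55, 0.835, -0.001], [-0.005, 0.001, -1.0]]
force: [0.1, 0.6, -1.4]
gripper_width: 0.527
gripper_force: 0.0
```

To row units: 0.5 rad is 0.3183.

Call:
servo_tool([
  [[-0.01,-0.025,0],[0,0,0.0637]],
  [[-0.02,-0.05,0],[0,0,0.1273]],
  [[-0.03,-0.075,0],[0,0,0.191]],
  [[-0.04,-0.1,0],[0,0,0.2546]],
  [[-0.047,-0.113,0],[0,0,0.3183]],
])

```text
time_s: 6.13
tool_pos: [0.4969, -0.0854, 0.3996]
orientation: [[-0.468, 0.884, 0.002], [0.884, 0.468, -0.002], [-0.003, 0.001, -1.0]]
force: [0.2, -0.2, -0.0]
gripper_width: 0.527
gripper_force: 0.0
```

To row units: 0.434 rad is 0.2763.

Call:
servo_tool([
  [[-0.013,-0.015,0],[0,0,0.07]],
  [[-0.026,-0.03,0],[0,0,0.1401]],
  [[-0.036,-0.041,0],[0,0,0.2101]],
  [[-0.042,-0.048,0],[0,0,0.2763]],
  [[-0.042,-0.048,0],[0,0,0.2763]],
])

```text
time_s: 6.55
tool_pos: [0.4747, -0.1444, 0.3995]
orientation: [[-0.055, 0.999, 0.002], [0.999, 0.055, -0.002], [-0.002, 0.002, -1.0]]
force: [0.5, -0.3, 0.9]
gripper_width: 0.526
gripper_force: 0.0
```

Call:
servo_tool([
  [[0,0,0],[0,0,0]],
  [[0,0,0],[0,0,0]],
  [[0,0,0],[0,0,0]],
])

```text
time_s: 6.8
tool_pos: [0.4752, -0.142, 0.3992]
orientation: [[-0.063, 0.998, 0.001], [0.998, 0.063, -0.0], [-0.0, 0.001, -1.0]]
force: [0.8, 0.1, 0.3]
gripper_width: 0.526
gripper_force: 0.0
```

```bash
python3 - <<'E'
from h import *
s,c,p,d,P=snap("w5"); st(s); print(s["dq"],s["joint_pos"])
r,g,b=p[...,0],p[...,1],p[...,2]
m=(r>90)&(r>2*g)&(r>2*b)&(P[...,2]>.09)&(P[...,2]<.13)&(P[...,0]<.6)
Q=P[m]; print("red",m.sum(),np.percentile(Q,[1,50,99],axis=0))
m=(P[...,2]>.1035)&(P[...,2]<.115)&(P[...,1]>-.187)&(P[...,0]<.6)&(P[...,0]>.43)&(P[...,1]<-.05)
k,l,stt,ce=cv2.connectedComponentsWithStats(m.astype(np.uint8))
for i in range(1,k):
    if stt[i,4]>100:
        Q=P[l==i]; print(stt[i],np.median(Q,0),Q.min(0),Q.max(0)); 
        v=cv2.fitLine(Q[:,:2].astype(np.float32),cv2.DIST_L2,0,.01,.01).ravel(); print(v,np.degrees(np.arctan2(v[1],v[0])))
m=(P[...,2]>.122)&(P[...,2]<.135)&(P[...,1]<-.17)
k,l,stt,ce=cv2.connectedComponentsWithStats(m.astype(np.uint8))
for i in range(1,k):
    if stt[i,4]>500: rc=cv2.minAreaRect((P[l==i][:,:2]*1000).astype(np.float32)); print("board",rc)
P2=cloud(cam("top"),viewer.capture("top")[1])
st2=(P2[...,0]>.5)&(P2[...,0]<.7)&(P2[...,1]>.17)&(P2[...,1]<.23)&(P2[...,2]>.06)
print("stop down: max z",P2[st2][:,2].max(),"min x",P2[st2][:,0].min())
E
```

```text
t 6.8 pos [ 0.4752 -0.142   0.3992] yawdeg of tool y 3.6016033521139366 z [ 0.0013 -0.0002 -1.    ] F [0.8345 0.1118 0.3442] w 0.5256632685747228 0.0
[ 0.0055  0.0019 -0.0006  0.0017  0.0006  0.0081] [-0.4524  0.1615 -0.1645  1.2435  0.0004  1.0555]
red 548 [[ 0.4647 -0.1386  0.0966]
 [ 0.4723 -0.1305  0.1091]
 [ 0.4797 -0.1252  0.1118]]
[ 296  208   24   89 1972] [ 0.4739 -0.1535  0.1093] [ 0.4645 -0.187   0.1035] [ 0.4839 -0.1249  0.1121]
[ 0.0631 -0.998   0.4739 -0.1543] -86.380684
[ 374  217   28   85 1858] [ 0.5278 -0.1554  0.1093] [ 0.5195 -0.187   0.1035] [ 0.5386 -0.128   0.1123]
[ 0.0656 -0.9978  0.528  -0.156 ] -86.23643
[ 451  218   34   88 1985] [ 0.5818 -0.1541  0.1094] [ 0.5741 -0.187   0.1035] [ 0.5932 -0.1255  0.1123]
[ 0.063  -0.998   0.5822 -0.1547] -86.3897
board ((484.9374084472656, -201.49012756347656), (66.16606903076172, 15.608491897583008), 3.708925485610962)
board ((573.1497802734375, -195.81137084960938), (77.6672592163086, 15.581465721130371), 3.569850206375122)
stop down: max z 0.09321009835164396 min x 0.5178834105897812
```

View pics/w5.png

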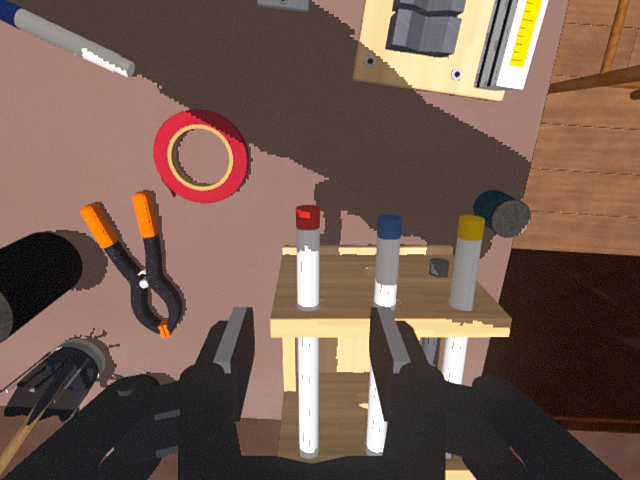

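The red end is at (308,217) in the nearest hole, and blue and yellow are beside it. The bar axis is at x .474, z .103, with its red face at y −.125. The stop is confirmed down, with its top at z .093. I'll grip the bar 28 mm from its end.

Call:
servo_tool([
  [[-0.011,-0.002,0.035],[0,0,0]],
  [[-0.011,-0.002,0.07],[0,0,0]],
  [[-0.011,-0.002,0.105],[0,0,0]],
  [[-0.011,-0.002,0.128],[0,0,0]],
  [[-0.011,-0.002,0.141],[0,0,0]],
], claw=0.036)

```text
time_s: 7.32
tool_pos: [0.4726, -0.1524, 0.2548]
orientation: [[-0.062, 0.998, -0.003], [0.998, 0.062, 0.002], [0.002, -0.003, -1.0]]
force: [-0.0, 0.5, -0.2]
gripper_width: 0.423
gripper_force: 0.0
```

Call:
servo_tool([
  [[0,0,0],[0,0,0]],
  [[0,0,0],[0,0,0]],
  [[0,0,0],[0,0,0]],
])

```text
time_s: 7.57
tool_pos: [0.4745, -0.1535, 0.2591]
orientation: [[-0.061, 0.998, 0.002], [0.998, 0.061, -0.001], [-0.001, 0.002, -1.0]]
force: [-0.4, -0.5, -0.6]
gripper_width: 0.423
gripper_force: 0.0
```

Call:
servo_tool([
  [[0,0,0],[0,0,0]],
  [[0,0,0],[0,0,0]],
  [[0,0,0],[0,0,0]],
  [[0,0,0],[0,0,0]],
  [[0,0,0],[0,0,0]],
], claw=0.006)

```text
time_s: 7.98
tool_pos: [0.4744, -0.1537, 0.259]
orientation: [[-0.061, 0.998, 0.003], [0.998, 0.061, -0.001], [-0.001, 0.003, -1.0]]
force: [1.0, 0.6, 3.6]
gripper_width: 0.163
gripper_force: 58.6
```

Call:
servo_tool([
  [[0.01,0,-0.0015],[0,0,0]],
  [[0.03,0,-0.002],[0,0,0]],
  [[0.055,0,-0.002],[0,0,0]],
  [[0.08,0,-0.002],[0,0,0]],
  [[0.105,0,-0.002],[0,0,0]],
])

```text
time_s: 8.4
tool_pos: [0.4668, -0.0473, 0.2597]
orientation: [[-0.06, 0.998, 0.0], [0.998, 0.06, 0.0], [0.0, 0.0, -1.0]]
force: [1.4, -1.5, -0.1]
gripper_width: 0.165
gripper_force: 58.4
```

Call:
servo_tool([
  [[0.025,0,0],[0,0,0]],
  [[0.05,0,0],[0,0,0]],
  [[0.065,0,0],[0,0,0]],
  [[0.075,0,0],[0,0,0]],
  [[0.078,0,0],[0,0,0]],
])

```text
time_s: 8.82
tool_pos: [0.4619, 0.0309, 0.2596]
orientation: [[-0.063, 0.998, -0.0], [0.998, 0.063, 0.001], [0.001, -0.0, -1.0]]
force: [-0.5, 0.9, -0.6]
gripper_width: 0.165
gripper_force: 58.4
```

```bash
python3 - <<'E'
from h import *
s=readout.sense(); st(s)
for n in("top","scene"):
    p,d=viewer.capture(n); c=cam(n); P=cloud(c,d); cv2.imwrite(f"pics/{n}2.png",p[:,:,::-1])
    m=(p.min(2)>140)&(P[...,2]>.06)&(P[...,2]<.13)&(P[...,1]>-.17)&(P[...,1]<.06)&(P[...,0]>.42)&(P[...,0]<.52)
    Q=P[m]; print(n,m.sum())
    for y in np.arange(-.17,.03,.02):
        q=Q[abs(Q[:,1]-y)<.01]
        if len(q)>2: print(np.median(q,0),len(q))
E
```

```text
t 8.82 pos [0.4619 0.0309 0.2596] yawdeg of tool y 3.5946043199444646 z [-0.0004  0.0006 -1.    ] F [-0.519   0.9421 -0.619 ] w 0.16505614849046799 58.438661098480225
top 611
[ 0.4705 -0.1512  0.1084] 73
[ 0.469  -0.13    0.1079] 80
[ 0.4686 -0.1096  0.108 ] 80
[ 0.467  -0.0884  0.109 ] 71
[ 0.4664 -0.07    0.1091] 74
[ 0.4647 -0.0514  0.109 ] 78
[ 0.4636 -0.0294  0.1099] 74
[ 0.4615 -0.0107  0.1091] 79
scene 528
[ 0.4686 -0.1604  0.1056] 5
[ 0.47   -0.1498  0.1072] 70
[ 0.4687 -0.1298  0.1078] 66
[ 0.4676 -0.1103  0.1082] 67
[ 0.4665 -0.0899  0.1085] 65
[ 0.4655 -0.0703  0.1083] 65
[ 0.4645 -0.0501  0.1082] 64
[ 0.4632 -0.03    0.1091] 64
[ 0.4611 -0.0102  0.1095] 60
```

To row units: 0.115 rad is 0.0732.

Call:
servo_tool([
  [[0.03,0,0],[0,0,0.0127]],
  [[0.065,-0.001,0],[0,0,0.0318]],
  [[0.1,-0.0015,0],[0,0,0.0573]],
  [[0.12,-0.002,0],[0,0,0.0732]],
  [[0.13,-0.002,0],[0,0,0.0732]],
])

```text
time_s: 9.33
tool_pos: [0.4529, 0.16, 0.2599]
orientation: [[0.054, 0.999, 0.001], [0.999, -0.054, 0.0], [0.0, 0.001, -1.0]]
force: [0.3, -0.5, -2.0]
gripper_width: 0.165
gripper_force: 58.5
```

Call:
servo_tool([
  [[0,0,0.01],[0,0,0]],
  [[0,0,0.025],[0,0,0]],
  [[0,0,0.038],[0,0,0]],
  [[0,0,0.042],[0,0,0]],
  [[0,0,0.042],[0,0,0]],
])

```text
time_s: 9.75
tool_pos: [0.4524, 0.1574, 0.2164]
orientation: [[0.056, 0.998, -0.002], [0.998, -0.056, -0.001], [-0.001, -0.002, -1.0]]
force: [0.3, -0.2, -0.7]
gripper_width: 0.16
gripper_force: 58.5
```

```bash
python3 - <<'E'
from h import *
s=readout.sense(); st(s); to(s,(.4518,.1605,.0373),-3.0)
for n in("top","scene"):
    p,d=viewer.capture(n); c=cam(n); P=cloud(c,d)
    m=(p.min(2)>130)&(P[...,2]>.05)&(P[...,2]<.09)&(P[...,1]>-.17)&(P[...,1]<.14)&(P[...,0]>.40)&(P[...,0]<.49)
    Q=P[m]; print(n,m.sum(),Q.min(0))
    for y in np.arange(-.07,.15,.03):
        q=Q[abs(Q[:,1]-y)<.01]
        if len(q)>2: print(np.median(q,0),len(q))
E
```

```text
t 9.75 pos [0.4524 0.1574 0.2164] yawdeg of tool y -3.2130323842801602 z [-0.0022 -0.001  -1.    ] F [ 0.3349 -0.1689 -0.6632] w 0.16000572353675527 58.51454257965088
move [ 0.0031 -0.0007  0.0241] [-0.0022  0.0011 -0.0037]
top 596 [ 0.4321 -0.0349  0.054 ]
[ 0.4405 -0.0326  0.0645] 19
[ 0.4401 -0.0095  0.0657] 67
[0.4416 0.0203 0.0655] 68
[0.443  0.0497 0.0661] 69
[0.4463 0.0795 0.0667] 70
[0.4475 0.1107 0.0669] 65
[0.4492 0.1347 0.0676] 34
scene 371 [ 0.4344 -0.0342  0.0548]
[ 0.4388 -0.0321  0.066 ] 14
[ 0.4394 -0.0097  0.0657] 65
[0.4424 0.0197 0.066 ] 57
[0.4438 0.0496 0.0656] 58
[0.4462 0.0795 0.066 ] 50
```

Call:
servo_tool([
  [[0.003,-0.001,0.008],[0,0,0]],
  [[0.003,-0.001,0.015],[0,0,0]],
  [[0.003,-0.001,0.02],[0,0,0]],
  [[0.003,-0.001,0.0232],[0,0,0]],
  [[0.003,-0.001,0.0235],[0,0,0]],
])

```text
time_s: 10.27
tool_pos: [0.4517, 0.1619, 0.1939]
orientation: [[0.054, 0.999, -0.0], [0.999, -0.054, -0.0], [-0.0, -0.0, -1.0]]
force: [-0.8, 0.0, 0.1]
gripper_width: 0.167
gripper_force: 58.8
```

Call:
servo_tool([
  [[0,0,0],[0,0,0]],
  [[0,0,0],[0,0,0]],
])

```text
time_s: 10.43
tool_pos: [0.4519, 0.1619, 0.1945]
orientation: [[0.054, 0.999, 0.0], [0.999, -0.054, -0.0], [-0.0, 0.0, -1.0]]
force: [-1.4, -0.6, 0.4]
gripper_width: 0.162
gripper_force: 58.8
```

Call:
servo_tool([
  [[0,0,0.001],[0,0,0]],
  [[0,0,0.0018],[0,0,0]],
  [[0,0,0.0018],[0,0,0]],
])

```text
time_s: 10.68
tool_pos: [0.452, 0.162, 0.1935]
orientation: [[0.054, 0.999, 0.001], [0.999, -0.054, 0.0], [0.0, 0.001, -1.0]]
force: [-3.9, 0.9, 9.5]
gripper_width: 0.166
gripper_force: 59.8
```

Call:
servo_tool([
  [[0,0,0],[0,0,0]],
  [[0,0,0],[0,0,0]],
  [[0,0,0],[0,0,0]],
  [[0,0,0],[0,0,0]],
], claw=0.036)

```text
time_s: 11.02
tool_pos: [0.4524, 0.1619, 0.1927]
orientation: [[0.054, 0.999, 0.002], [0.999, -0.054, 0.0], [0.0, 0.002, -1.0]]
force: [0.6, 0.4, 0.3]
gripper_width: 0.421
gripper_force: 0.0
```

Call:
servo_tool([
  [[0,0,-0.02],[0,0,0]],
  [[0,0,-0.05],[0,0,0]],
  [[-0.02,0,-0.08],[0,0,0]],
  [[-0.05,0,-0.1],[0,0,0]],
  [[-0.083,0,-0.1],[0,0,0]],
])

```text
time_s: 11.43
tool_pos: [0.4493, 0.0789, 0.297]
orientation: [[0.051, 0.999, 0.009], [0.999, -0.051, 0.0], [0.001, 0.009, -1.0]]
force: [1.4, -1.2, 0.7]
gripper_width: 0.422
gripper_force: 0.0
```

Call:
servo_tool([
  [[0,0,0],[0,0,0]],
  [[0,0,0],[0,0,0]],
  [[0,0,0],[0,0,0]],
])

```text
time_s: 11.68
tool_pos: [0.4474, 0.079, 0.2924]
orientation: [[0.055, 0.998, 0.001], [0.998, -0.055, 0.0], [0.0, 0.001, -1.0]]
force: [0.3, 0.7, -0.1]
gripper_width: 0.425
gripper_force: 0.0
```

```bash
python3 - <<'E'
from h import *
s,c,p,d,P=snap("w6"); st(s)
for n,c,p,P in [("wrist",c,p,P)]+[(n,cam(n),*(lambda a:(a[0].astype(int),cloud(cam(n),a[1])))(viewer.capture(n))) for n in("top","scene")]:
    r,g,b=p[...,0],p[...,1],p[...,2]
    box=(P[...,1]>-.17)&(P[...,1]<.25)&(P[...,0]>.41)&(P[...,0]<.49)&(P[...,2]>.041)&(P[...,2]<.055)
    Q=P[box]; print(n,box.sum(),"miny,maxy",np.percentile(Q[:,1],[.5,99.5]))
    if len(Q)>20: v=cv2.fitLine(Q[:,:2].astype(np.float32),cv2.DIST_HUBER,0,.01,.01).ravel(); print(np.degrees(np.arctan2(v[1],v[0])),"x at y=.078",v[2]+v[0]/v[1]*(.078-v[3]),"ztop",np.percentile(Q[:,2],95))
    m=(r>90)&(r>2*g)&(r>2*b)&(P[...,2]>.02)&(P[...,2]<.055)&(P[...,0]<.49)&(P[...,0]>.41)&(P[...,1]>.1); Q=P[m]
    if m.sum()>5: print("red",m.sum(),np.percentile(Q,[1,50,99],axis=0))
E
```

```text
t 11.68 pos [0.4474 0.079  0.2924] yawdeg of tool y -3.1739143298327517 z [ 0.0006  0.0004 -1.    ] F [ 0.3463  0.7132 -0.1246] w 0.4248638859374372 0.0
wrist 8836 miny,maxy [-0.0274  0.1895]
87.159546 x at y=.078 0.44705096 ztop 0.04543880742101883
red 936 [[0.4446 0.1773 0.0378]
 [0.4524 0.1838 0.0439]
 [0.4602 0.1902 0.0464]]
top 336 miny,maxy [-0.03    0.0711]
87.36153 x at y=.078 0.44525072 ztop 0.04803481685690569
scene 514 miny,maxy [-0.0287  0.1895]
87.06026 x at y=.078 0.4463158 ztop 0.04749416976217653
red 28 [[0.4452 0.1791 0.035 ]
 [0.4488 0.1854 0.044 ]
 [0.4581 0.1905 0.0488]]
```

View pics/w6.png

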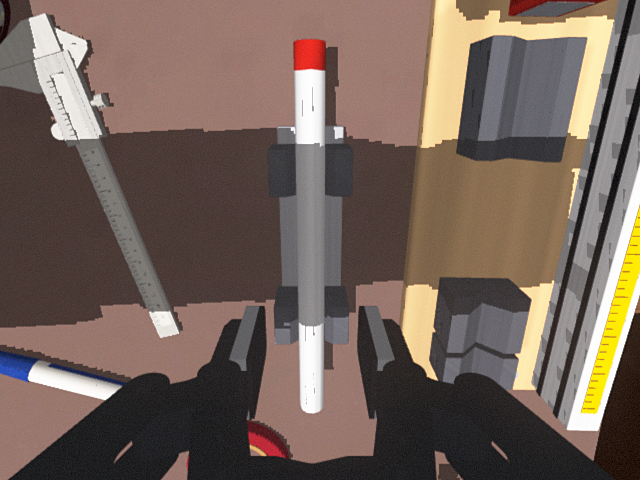

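The bar lies seated in the V-rest, with its red end at (310,55), its bare end at (311,408) and its middle over the gap near y .081. Now I'll regrip it by its middle.

To row units: -0.004 rad is -0.0025.

Call:
servo_tool([
  [[0.002,0,0.025],[0,0,-0.0025]],
  [[0.002,0,0.055],[0,0,-0.0025]],
  [[0.002,0,0.08],[0,0,-0.0025]],
  [[0.002,0,0.094],[0,0,-0.0025]],
  [[0.002,0,0.0995],[0,0,-0.0025]],
])

```text
time_s: 12.25
tool_pos: [0.4462, 0.0819, 0.1905]
orientation: [[0.049, 0.999, -0.004], [0.999, -0.049, 0.0], [-0.0, -0.004, -1.0]]
force: [-0.4, -0.5, 0.3]
gripper_width: 0.42
gripper_force: 0.0
```

Call:
servo_tool([
  [[0,0,0],[0,0,0]],
  [[0,0,0],[0,0,0]],
  [[0,0,0],[0,0,0]],
])

```text
time_s: 12.5
tool_pos: [0.4484, 0.0813, 0.1941]
orientation: [[0.05, 0.999, 0.003], [0.999, -0.05, 0.0], [0.0, 0.003, -1.0]]
force: [-0.1, -0.2, 0.3]
gripper_width: 0.424
gripper_force: 0.0
```

Call:
servo_tool([
  [[0,0,0],[0,0,0]],
  [[0,0,0],[0,0,0]],
  [[0,0,0],[0,0,0]],
  [[0,0,0],[0,0,0]],
  [[0,0,0],[0,0,0]],
], claw=0.006)

```text
time_s: 12.92
tool_pos: [0.4471, 0.0811, 0.1943]
orientation: [[0.05, 0.999, 0.001], [0.999, -0.05, 0.0], [0.0, 0.001, -1.0]]
force: [-4.6, 0.7, 7.7]
gripper_width: 0.162
gripper_force: 58.3
```

Call:
servo_tool([
  [[0,0,-0.02],[0,0,0]],
  [[0,0,-0.045],[0,0,0]],
  [[0,0,-0.065],[0,0,0]],
  [[0,0,-0.075],[0,0,0]],
  [[0,0,-0.075],[0,0,0]],
])

```text
time_s: 13.33
tool_pos: [0.4489, 0.0809, 0.2712]
orientation: [[0.051, 0.999, 0.007], [0.999, -0.051, 0.0], [0.0, 0.007, -1.0]]
force: [0.1, 0.3, -1.3]
gripper_width: 0.166
gripper_force: 58.7
```

Call:
servo_tool([
  [[0,0,0],[0,0,0]],
  [[0,0,0],[0,0,0]],
])

```text
time_s: 13.5
tool_pos: [0.4472, 0.0809, 0.2677]
orientation: [[0.051, 0.999, 0.0], [0.999, -0.051, -0.0], [0.0, 0.0, -1.0]]
force: [0.4, 0.3, -1.1]
gripper_width: 0.163
gripper_force: 58.7
```

```bash
python3 - <<'E'
from h import *
from blocks import blocks
s,c,p,d,P=snap("w7"); st(s)
r,g,b=p[...,0],p[...,1],p[...,2]
m=(r>90)&(r>2*g)&(r>2*b)&(P[...,2]>.08)&(P[...,2]<.14)&(P[...,0]<.49)&(P[...,0]>.41)&(P[...,1]>.1); Q=P[m]
print("red",m.sum(),np.percentile(Q,[1,50,99],axis=0))
m=(P[...,2]>.10)&(P[...,2]<.13)&(P[...,1]>.13)&(P[...,0]<.48)&(P[...,0]>.42); Q=P[m]
v=cv2.fitLine(Q[:,:2].astype(np.float32),cv2.DIST_HUBER,0,.01,.01).ravel(); print(np.degrees(np.arctan2(v[1],v[0])),"x at y=.15",v[2]+v[0]/v[1]*(.15-v[3]),"ztop",[np.percentile(Q[abs(Q[:,1]-y)<.01][:,2],95) for y in(.14,.16,.18)])
blocks(P)
# predicted grasp target with bar end 8mm short
o=np.array([.556,.086]);u=np.array([.075,.9972]); t=o+u*(-.008); print(t); to(s,(*t,.075),-4.3)
E
```

```text
t 13.5 pos [0.4472 0.0809 0.2677] yawdeg of tool y -2.8999888546410166 z [ 0.0004 -0.     -1.    ] F [ 0.3742  0.3382 -1.0698] w 0.16254080157523523 58.67123544216156
red 3022 [[0.4445 0.1766 0.1113]
 [0.4522 0.1828 0.1171]
 [0.4599 0.1889 0.1195]]
87.06797 x at y=.15 0.45059344 ztop [np.float64(0.1186054162667421), np.float64(0.11864861085978558), np.float64(0.11876016887893273)]
jig 571 [563.7 196. ] [ 4.4 26.2] 76.8 zmax 0.04673957646380723
jig 16693 [561.4 155.8] [59.9 47.7] 85.9 zmax 0.04392748893716868
jig 9294 [550.6  14.3] [65.8 47.3] 85.5 zmax 0.04350601450528387
rest 1233 [431.6 126. ] [26.2 10.7] 87.2 zmax 0.039934465424884054
rest 1211 [467.1 124.3] [26.3 10.5] 87.7 zmax 0.040014201175048426
[0.5554 0.078 ]
move [0.0026 0.1081 0.0377] [ 0.0004 -0.      0.0244]
```

To row units: 0.025 rad is 0.0159.

Call:
servo_tool([
  [[0.001,0.025,0],[0,0,0.0051]],
  [[0.002,0.055,0],[0,0,0.0102]],
  [[0.003,0.085,0],[0,0,0.0159]],
  [[0.003,0.102,0],[0,0,0.0159]],
  [[0.003,0.108,0],[0,0,0.0159]],
])

```text
time_s: 13.97
tool_pos: [0.558, 0.0782, 0.2669]
orientation: [[0.076, 0.997, 0.001], [0.997, -0.076, -0.0], [0.0, 0.001, -1.0]]
force: [-0.1, 0.1, -1.6]
gripper_width: 0.162
gripper_force: 58.8
```

Call:
servo_tool([
  [[0,0,0.01],[0,0,0]],
  [[0,0,0.025],[0,0,0]],
  [[0,0,0.035],[0,0,0]],
  [[0,0,0.042],[0,0,0]],
  [[0,0,0.044],[0,0,0]],
])

```text
time_s: 14.38
tool_pos: [0.5539, 0.0786, 0.2221]
orientation: [[0.075, 0.997, -0.003], [0.997, -0.075, 0.0], [-0.0, -0.003, -1.0]]
force: [0.3, -0.3, -1.8]
gripper_width: 0.162
gripper_force: 58.8
```

Call:
servo_tool([
  [[0,0,0],[0,0,0]],
  [[0,0,0],[0,0,0]],
])

```text
time_s: 14.55
tool_pos: [0.5555, 0.0786, 0.2245]
orientation: [[0.075, 0.997, 0.001], [0.997, -0.075, 0.0], [0.0, 0.001, -1.0]]
force: [0.9, -0.3, -1.3]
gripper_width: 0.164
gripper_force: 58.8
```

```bash
python3 - <<'E'
from h import *
from blocks import blocks
s,c,p,d,P=snap("w8"); st(s)
m=(P[...,2]>.06)&(P[...,2]<.095)&(P[...,1]>.13)&(P[...,1]<.19)&(abs(P[...,0]-.562)<.02); Q=P[m]
v=cv2.fitLine(Q[:,:2].astype(np.float32),cv2.DIST_HUBER,0,.01,.01).ravel(); print(np.degrees(np.arctan2(v[1],v[0])),"x at y=.15",v[2]+v[0]/v[1]*(.15-v[3]),"ztop",np.percentile(Q[:,2],95),"max y",Q[:,1].max())
print("groove x at y=.15",.5561+.0763*(.15-.0863)); to(s,(.5555,.0783,.0433),-4.35)
E
```

```text
t 14.55 pos [0.5555 0.0786 0.2245] yawdeg of tool y -4.321278386440031 z [ 0.0012  0.     -1.    ] F [ 0.8748 -0.2529 -1.3075] w 0.16419029695966225 58.843433260917664
85.57912 x at y=.15 0.5608327 ztop 0.07555295750502922 max y 0.1876123343447922
groove x at y=.15 0.56096031
move [-0.0003 -0.      0.0262] [ 0.0011 -0.0001  0.0005]
```

View pics/w8.png

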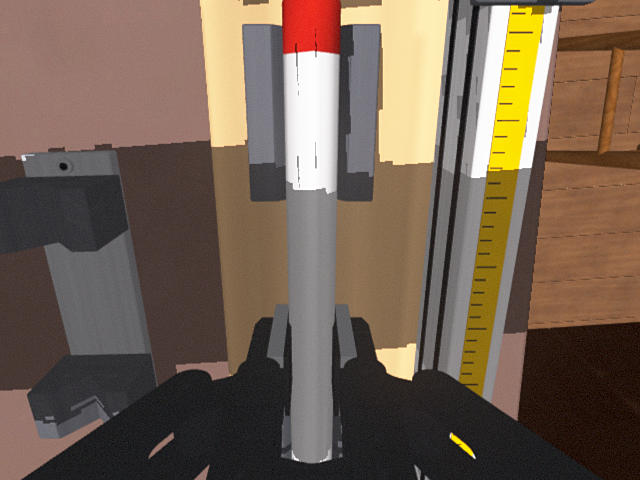

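The held bar (centre column about 311) is lined up with the jig's groove (block from 245 to 380), with the red end at the top. I'll lower it to seat.

Call:
servo_tool([
  [[0,0,0.008],[0,0,0]],
  [[0,0,0.016],[0,0,0]],
  [[0,0,0.021],[0,0,0]],
  [[0,0,0.0235],[0,0,0]],
  [[0,0,0.024],[0,0,0]],
])

```text
time_s: 15.02
tool_pos: [0.5552, 0.0785, 0.1992]
orientation: [[0.075, 0.997, -0.001], [0.997, -0.075, 0.0], [-0.0, -0.001, -1.0]]
force: [-0.1, -0.8, -0.1]
gripper_width: 0.163
gripper_force: 58.8
```

Call:
servo_tool([
  [[0,0,0],[0,0,0]],
  [[0,0,0.001],[0,0,0]],
  [[0,0,0.0018],[0,0,0]],
  [[0,0,0.0018],[0,0,0]],
])

```text
time_s: 15.35
tool_pos: [0.5559, 0.0785, 0.1989]
orientation: [[0.075, 0.997, 0.002], [0.997, -0.075, 0.0], [0.0, 0.002, -1.0]]
force: [-0.9, -0.0, 1.7]
gripper_width: 0.165
gripper_force: 59.2
```

Call:
servo_tool([
  [[0.0015,0,0],[0,0,0]],
  [[0.003,0,0],[0,0,0]],
  [[0.0045,0,0],[0,0,0]],
  [[0.006,0,0],[0,0,0]],
  [[0.006,0,0],[0,0,0]],
])

```text
time_s: 15.77
tool_pos: [0.5561, 0.0848, 0.1985]
orientation: [[0.075, 0.997, 0.001], [0.997, -0.075, 0.0], [0.0, 0.001, -1.0]]
force: [-1.3, -0.0, 1.0]
gripper_width: 0.165
gripper_force: 59.1
```

Call:
servo_tool([
  [[0.0005,0,0],[0,0,0]],
  [[0.001,0,0],[0,0,0]],
  [[0.0015,0,0],[0,0,0]],
  [[0.0015,0,0],[0,0,0]],
])

```text
time_s: 16.1
tool_pos: [0.5562, 0.086, 0.1985]
orientation: [[0.075, 0.997, 0.001], [0.997, -0.075, -0.0], [-0.0, 0.001, -1.0]]
force: [-2.6, -1.6, 0.4]
gripper_width: 0.167
gripper_force: 59.1
```

Call:
servo_tool([
  [[0.0005,0,0],[0,0,0]],
  [[0.001,0,0],[0,0,0]],
  [[0.001,0,0],[0,0,0]],
])

```text
time_s: 16.35
tool_pos: [0.5562, 0.087, 0.1985]
orientation: [[0.075, 0.997, 0.001], [0.997, -0.075, -0.0], [-0.0, 0.001, -1.0]]
force: [-3.0, -0.6, 1.5]
gripper_width: 0.161
gripper_force: 59.1
```

Call:
servo_tool([
  [[0.0005,0,0],[0,0,0]],
  [[0.001,0,0],[0,0,0]],
  [[0.001,0,0],[0,0,0]],
])

```text
time_s: 16.6
tool_pos: [0.5563, 0.0874, 0.1985]
orientation: [[0.076, 0.997, 0.0], [0.997, -0.076, -0.002], [-0.002, 0.001, -1.0]]
force: [-2.3, -5.2, 1.8]
gripper_width: 0.163
gripper_force: 59.1
```

Call:
servo_tool([
  [[0.0005,0,0],[0,0,0]],
  [[0.001,0,0],[0,0,0]],
  [[0.001,0,0],[0,0,0]],
])

```text
time_s: 16.85
tool_pos: [0.5563, 0.0878, 0.1985]
orientation: [[0.077, 0.997, 0.0], [0.997, -0.077, -0.004], [-0.004, 0.001, -1.0]]
force: [-2.8, -8.6, 2.3]
gripper_width: 0.164
gripper_force: 59.1
```

The force builds steadily to 8.6 N, so the bar is against the stop. I'll ease off slightly, release and lift.

Call:
servo_tool([
  [[-0.0008,0,0],[0,0,0]],
  [[-0.0008,0,0],[0,0,0]],
  [[-0.0008,0,0],[0,0,0]],
])

```text
time_s: 17.1
tool_pos: [0.5563, 0.0875, 0.1985]
orientation: [[0.076, 0.997, 0.0], [0.997, -0.076, -0.002], [-0.002, 0.001, -1.0]]
force: [-2.5, -6.1, 1.1]
gripper_width: 0.165
gripper_force: 59.1
```

Call:
servo_tool([
  [[0,0,0],[0,0,0]],
  [[0,0,0],[0,0,0]],
  [[0,0,0],[0,0,0]],
  [[0,0,0],[0,0,0]],
], claw=0.036)

```text
time_s: 17.43
tool_pos: [0.5568, 0.0885, 0.1987]
orientation: [[0.075, 0.997, 0.002], [0.997, -0.075, 0.001], [0.001, 0.002, -1.0]]
force: [0.8, 0.1, 0.5]
gripper_width: 0.42
gripper_force: 0.0
```

Call:
servo_tool([
  [[0,0,-0.015],[0,0,0]],
  [[0,0,-0.04],[0,0,0]],
  [[0,0,-0.07],[0,0,0]],
  [[0,0,-0.1],[0,0,0]],
  [[0,0,-0.115],[0,0,0]],
])

```text
time_s: 17.85
tool_pos: [0.5573, 0.0885, 0.3173]
orientation: [[0.075, 0.997, 0.006], [0.997, -0.075, 0.001], [0.001, 0.006, -1.0]]
force: [1.3, 0.2, 0.2]
gripper_width: 0.416
gripper_force: 0.0
```

Call:
servo_tool([
  [[0,0,0],[0,0,0]],
  [[0,0,0],[0,0,0]],
  [[0,0,0],[0,0,0]],
])

```text
time_s: 18.1
tool_pos: [0.556, 0.0883, 0.3126]
orientation: [[0.075, 0.997, -0.0], [0.997, -0.075, 0.0], [0.0, -0.0, -1.0]]
force: [1.3, 0.2, 0.2]
gripper_width: 0.42
gripper_force: 0.0
```

```bash
python3 - <<'E'
from h import *
from blocks import blocks
s,c,p,d,P=snap("w9"); st(s)
r,g,b=p[...,0],p[...,1],p[...,2]
m=(r>90)&(r>2*g)&(r>2*b)&(P[...,2]>.02)&(P[...,2]<.12)&(P[...,1]>.15)
k,l,stt,ce=cv2.connectedComponentsWithStats(m.astype(np.uint8))
for i in range(1,k):
    if stt[i,4]>50: Q=P[l==i]; print("red",stt[i],np.percentile(Q,[1,50,99],axis=0))
m=(P[...,2]>.044)&(P[...,2]<.055)&(abs(P[...,0]-.558)<.025)&(P[...,1]<.19); Q=P[m]
v=cv2.fitLine(Q[:,:2].astype(np.float32),cv2.DIST_HUBER,0,.01,.01).ravel(); print(np.degrees(np.arctan2(v[1],v[0])),"x at .0863",v[2]+v[0]/v[1]*(.0863-v[3]),"y",Q[:,1].min(),Q[:,1].max(),"ztop",np.percentile(Q[:,2],95))
E
```

```text
t 18.1 pos [0.556  0.0883 0.3126] yawdeg of tool y -4.313201156952054 z [-0.0001  0.0002 -1.    ] F [1.2611 0.183  0.1772] w 0.4199388466459056 0.0
red [ 261    0  215   54 8657] [[0.5444 0.192  0.0692]
 [0.5867 0.2021 0.0842]
 [0.6326 0.2118 0.0877]]
red [298  51  29  28 788] [[0.5562 0.1827 0.0427]
 [0.5639 0.1894 0.048 ]
 [0.5715 0.1959 0.0504]]
85.74675 x at .0863 0.5563088 y -0.024320423776628824 0.18997905533170695 ztop 0.04935985437155395
```

View pics/w9.png

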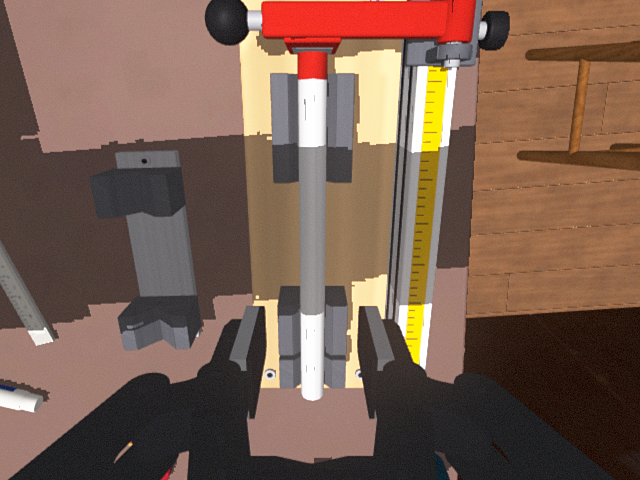

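The bar is seated, with its top at z .0494 and its red end at (312,65) touching the stop plate. The knob is at (230,20). I'll turn and regrip the knob.

To row units: -0.55 rad is -0.3501.

Call:
servo_tool([
  [[0.01,-0.003,-0.015],[0,0,-0.07]],
  [[0.02,-0.006,-0.03],[0,0,-0.1401]],
  [[0.03,-0.009,-0.03],[0,0,-0.2101]],
  [[0.04,-0.012,-0.03],[0,0,-0.2801]],
  [[0.049,-0.0137,-0.03],[0,0,-0.3501]],
], claw=0.045)

```text
time_s: 18.57
tool_pos: [0.5458, 0.1386, 0.3421]
orientation: [[-0.462, 0.887, -0.002], [0.887, 0.462, 0.0], [0.001, -0.001, -1.0]]
force: [-0.4, 0.2, -0.7]
gripper_width: 0.527
gripper_force: 0.0
```

To row units: -0.55 rad is -0.3501.

Call:
servo_tool([
  [[0.01,0.003,0],[0,0,-0.07]],
  [[0.02,0.006,0],[0,0,-0.1401]],
  [[0.03,0.009,0],[0,0,-0.2101]],
  [[0.04,0.012,0],[0,0,-0.2801]],
  [[0.049,0.014,0],[0,0,-0.3501]],
])

```text
time_s: 18.98
tool_pos: [0.5359, 0.1886, 0.3416]
orientation: [[-0.857, 0.515, -0.002], [0.515, 0.857, -0.0], [0.002, -0.001, -1.0]]
force: [-0.5, 0.3, 0.4]
gripper_width: 0.526
gripper_force: 0.0
```

To row units: -0.471 rad is -0.2998.

Call:
servo_tool([
  [[0.004,0.003,0],[0,0,-0.07]],
  [[0.008,0.006,0],[0,0,-0.1401]],
  [[0.012,0.009,0],[0,0,-0.2101]],
  [[0.016,0.013,0],[0,0,-0.2674]],
  [[0.016,0.013,0],[0,0,-0.2998]],
])

```text
time_s: 19.4
tool_pos: [0.5288, 0.2082, 0.3416]
orientation: [[-0.998, 0.07, -0.002], [0.07, 0.998, -0.0], [0.002, -0.0, -1.0]]
force: [-0.1, -0.4, 0.2]
gripper_width: 0.529
gripper_force: 0.0
```

Call:
servo_tool([
  [[0,0,0],[0,0,0]],
  [[0,0,0],[0,0,0]],
  [[0,0,0],[0,0,0]],
])

```text
time_s: 19.65
tool_pos: [0.5293, 0.2073, 0.3425]
orientation: [[-0.997, 0.077, -0.001], [0.077, 0.997, -0.0], [0.001, -0.0, -1.0]]
force: [-0.2, -0.2, -0.1]
gripper_width: 0.523
gripper_force: 0.0
```

```bash
python3 - <<'E'
from h import *
s,c,p,d,P=snap("w10"); st(s)
m=(p.max(2)<60)&(P[...,2]>.07)&(P[...,2]<.095)&(abs(P[...,1]-.2076)<.025)&(abs(P[...,0]-.529)<.025)
Q=P[m]; print("knob",m.sum(),Q.mean(0),np.percentile(Q,[1,99],axis=0)); to(s,(.529,.2076,.0795),85.7)
r,g,b=p[...,0],p[...,1],p[...,2]
m=(r>90)&(r>2*g)&(r>2*b)&(P[...,2]>.04)&(P[...,2]<.052)&(P[...,1]>.15);Q=P[m];print("redend",m.sum(),np.percentile(Q,[1,50,99],axis=0))
E
```

```text
t 19.65 pos [0.5293 0.2073 0.3425] yawdeg of tool y 85.59696456124871 z [-0.0006 -0.0004 -1.    ] F [-0.2159 -0.1729 -0.0775] w 0.5233978034886015 0.0
knob 816 [0.5258 0.2077 0.0864] [[0.5185 0.1988 0.0795]
 [0.5354 0.2165 0.0905]]
move [0.0003 0.0003 0.108 ] [-0.0004 -0.0006 -0.0018]
redend 413 [[0.5515 0.183  0.0413]
 [0.5602 0.1898 0.0477]
 [0.57   0.201  0.0512]]
```

Call:
servo_tool([
  [[0.001,0,0.03],[0,0,0]],
  [[0.001,0,0.06],[0,0,0]],
  [[0.001,0,0.09],[0,0,0]],
  [[0.001,0,0.103],[0,0,0]],
  [[0.001,0,0.108],[0,0,0]],
])

```text
time_s: 20.12
tool_pos: [0.5272, 0.207, 0.2323]
orientation: [[-0.997, 0.076, -0.004], [0.076, 0.997, -0.001], [0.004, -0.002, -1.0]]
force: [-0.0, -0.1, 0.7]
gripper_width: 0.526
gripper_force: 0.0
```

Call:
servo_tool([
  [[0,0,0],[0,0,0]],
  [[0,0,0],[0,0,0]],
  [[0,0,0],[0,0,0]],
  [[0,0,0],[0,0,0]],
])

```text
time_s: 20.45
tool_pos: [0.5294, 0.2077, 0.237]
orientation: [[-0.997, 0.075, 0.004], [0.075, 0.997, 0.001], [-0.004, 0.001, -1.0]]
force: [-0.6, -0.3, -0.3]
gripper_width: 0.529
gripper_force: 0.0
```

Call:
servo_tool([
  [[0,0,0],[0,0,0]],
  [[0,0,0],[0,0,0]],
  [[0,0,0],[0,0,0]],
  [[0,0,0],[0,0,0]],
  [[0,0,0],[0,0,0]],
], claw=0.01)

```text
time_s: 20.87
tool_pos: [0.5289, 0.2076, 0.2365]
orientation: [[-0.997, 0.075, 0.003], [0.075, 0.997, 0.0], [-0.003, 0.0, -1.0]]
force: [-0.9, -1.0, 4.7]
gripper_width: 0.197
gripper_force: 58.3
```

Call:
servo_tool([
  [[-0.0013,0,-0.0159],[0,0,0]],
  [[-0.0051,0,-0.0315],[0,0,0]],
  [[-0.0113,0,-0.0462],[0,0,0]],
  [[-0.0198,0,-0.0597],[0,0,0]],
  [[-0.0303,0,-0.0717],[0,0,0]],
])

```text
time_s: 21.28
tool_pos: [0.5585, 0.2054, 0.3071]
orientation: [[-0.997, 0.075, -0.0], [0.075, 0.997, 0.0], [0.0, -0.0, -1.0]]
force: [4.0, 2.0, -8.2]
gripper_width: 0.193
gripper_force: 58.6
```

Call:
servo_tool([
  [[-0.0124,0,-0.0102],[0,0,0]],
  [[-0.0261,0,-0.0183],[0,0,0]],
  [[-0.041,0,-0.0241],[0,0,0]],
  [[-0.0567,0,-0.0274],[0,0,0]],
  [[-0.0726,0,-0.0283],[0,0,0]],
])

```text
time_s: 21.7
tool_pos: [0.6316, 0.1999, 0.3355]
orientation: [[-0.997, 0.075, 0.0], [0.075, 0.997, 0.0], [-0.0, 0.0, -1.0]]
force: [0.8, -0.0, -0.1]
gripper_width: 0.119
gripper_force: 0.0
```

Call:
servo_tool([
  [[-0.0159,0,0.0018],[0,0,0]],
  [[-0.0313,0,0.006],[0,0,0]],
  [[-0.035,0,0.0075],[0,0,0]],
  [[-0.0387,0,0.0091],[0,0,0]],
  [[-0.0387,0,0.0091],[0,0,0]],
])

```text
time_s: 22.12
tool_pos: [0.6697, 0.1968, 0.3256]
orientation: [[-0.997, 0.075, -0.0], [0.075, 0.997, -0.0], [0.0, -0.0, -1.0]]
force: [-0.4, -0.3, 0.7]
gripper_width: 0.112
gripper_force: 0.0
```

Call:
servo_tool([
  [[0,0,0],[0,0,0]],
  [[0,0,0],[0,0,0]],
])

```text
time_s: 22.28
tool_pos: [0.669, 0.1971, 0.3268]
orientation: [[-0.997, 0.075, 0.001], [0.075, 0.997, 0.0], [-0.001, 0.0, -1.0]]
force: [0.3, 0.3, -0.2]
gripper_width: 0.113
gripper_force: 0.0
```

The knob slipped out partway. I'll check where the stop and bar are, by numbers only.

```bash
cat > chk.py <<'E'
from h import *
o=np.array([.556,.0863]);th=np.radians(-4.33);X=np.array([np.cos(th),np.sin(th)]);Y=np.array([-np.sin(th),np.cos(th)])
def J(Q): q=Q[:,:2]-o; return np.c_[q@X,q@Y,Q[:,2]]*1000
def chk(names=("top","scene")):
  s=readout.sense(); st(s)
  for n in names:
    p,d=viewer.capture(n); c=cam(n,s); P=cloud(c,d); p=p.astype(int); r,g,b=p[...,0],p[...,1],p[...,2]
    j=J(P.reshape(-1,3)).reshape(P.shape)
    red=(r>80)&(r>2*g)&(r>2*b)&(j[...,1]>60)&(j[...,1]<150)&(j[...,0]>-70)&(j[...,0]<180)
    for nm,m in (("barred",red&(j[...,2]<54)&(j[...,2]>35)&(j[...,1]<112)),("stopred",red&(j[...,2]>56)),("knob",(p.max(2)<60)&(abs(j[...,1]-119)<14)&(j[...,2]>62)&(j[...,0]<130)&(j[...,0]>-60)&(j[...,2]<195)),("bar",(j[...,2]>45)&(j[...,2]<54)&(abs(j[...,0])<14)&(abs(j[...,1])<118))):
      if m.sum()>5: print(n,nm,m.sum(),np.percentile(j[m],[1,50,99],axis=0).round(1).tolist())
E
python3 -c "
from chk import *
chk(('top','scene','wrist'))"
```

```text
t 22.28 pos [0.669  0.1971 0.3268] yawdeg of tool y 85.70920199355504 z [ 0.0006  0.     -1.    ] F [ 0.2514  0.3234 -0.1665] w 0.11316372565138653 0.0
top barred 17 [[-6.6, 100.0, 44.5], [-2.0, 103.5, 48.9], [2.1, 107.3, 52.4]]
top stopred 256 [[-23.6, 109.0, 83.6], [17.6, 115.7, 104.3], [65.6, 125.4, 129.4]]
top knob 67 [[-32.4, 107.8, 63.4], [-22.3, 118.3, 140.4], [101.3, 126.2, 191.1]]
top bar 649 [[-10.6, -108.0, 45.1], [-1.5, -0.5, 48.5], [12.9, 106.8, 53.2]]
scene barred 21 [[-6.3, 98.5, 41.5], [-3.5, 104.1, 47.7], [5.6, 109.7, 53.0]]
scene stopred 211 [[-22.7, 108.5, 68.7], [3.8, 113.6, 96.3], [65.2, 123.6, 117.8]]
scene knob 179 [[-36.5, 105.2, 62.1], [57.4, 118.8, 125.0], [110.1, 132.1, 193.5]]
scene bar 435 [[-13.2, -108.5, 45.0], [-1.1, -2.1, 48.5], [11.9, 107.3, 53.0]]
wrist barred 618 [[-7.9, 96.7, 41.4], [0.3, 102.2, 47.7], [7.7, 107.8, 50.0]]
wrist stopred 6382 [[-17.4, 110.4, 83.9], [16.8, 118.7, 95.8], [68.0, 126.6, 105.6]]
wrist knob 2464 [[47.6, 105.1, 62.5], [96.9, 123.9, 181.0], [114.1, 132.8, 194.6]]
wrist bar 7353 [[-6.5, -52.3, 45.1], [0.4, 28.0, 47.7], [6.9, 106.6, 49.9]]
```

The stop is falling back down. I'll let it settle and check again.

Call:
servo_tool([
  [[0,0,-0.01],[0,0,0]],
  [[0,0,-0.015],[0,0,0]],
  [[0,0,-0.015],[0,0,0]],
  [[0,0,-0.015],[0,0,0]],
  [[0,0,-0.015],[0,0,0]],
], claw=0.045)

```text
time_s: 22.85
tool_pos: [0.6697, 0.1969, 0.3418]
orientation: [[-0.997, 0.075, 0.002], [0.075, 0.997, 0.0], [-0.002, 0.0, -1.0]]
force: [0.7, -0.9, -0.4]
gripper_width: 0.529
gripper_force: 0.0
```

```bash
python3 -c "
from chk import *
chk(('top','scene','wrist'))"
```

```text
t 22.85 pos [0.6697 0.1969 0.3418] yawdeg of tool y 85.68607384087854 z [ 0.0016  0.0001 -1.    ] F [ 0.7106 -0.9241 -0.4048] w 0.529412802262802 0.0
top barred 20 [[-7.0, 99.7, 46.5], [-2.6, 103.5, 49.3], [2.1, 107.4, 53.8]]
top stopred 275 [[-20.6, 109.3, 70.0], [21.2, 116.9, 85.1], [65.3, 126.0, 89.7]]
top knob 41 [[-44.1, 110.6, 62.7], [-38.0, 116.0, 88.5], [90.6, 123.0, 91.6]]
top bar 630 [[-9.3, -108.9, 45.1], [-1.8, 3.1, 48.8], [12.0, 109.1, 53.4]]
scene barred 23 [[-10.9, 99.7, 42.3], [-4.8, 103.3, 48.1], [3.1, 110.7, 52.7]]
scene stopred 219 [[-20.0, 108.8, 57.7], [11.5, 114.4, 84.6], [64.4, 125.7, 89.7]]
scene knob 97 [[-45.3, 105.2, 62.0], [46.8, 113.7, 82.9], [80.2, 131.5, 91.9]]
scene bar 455 [[-13.0, -107.9, 45.0], [-1.0, -0.9, 48.8], [12.2, 112.0, 53.4]]
wrist barred 589 [[-6.8, 97.0, 42.4], [1.2, 102.9, 48.3], [8.5, 108.8, 50.8]]
wrist stopred 5243 [[-20.2, 110.6, 80.9], [19.7, 118.7, 84.7], [68.9, 126.9, 88.4]]
wrist knob 333 [[46.7, 105.1, 62.2], [59.8, 121.9, 71.8], [91.3, 132.9, 88.7]]
wrist bar 7409 [[-6.1, -62.4, 45.1], [1.2, 22.8, 48.2], [7.6, 107.4, 50.5]]
```

Call:
servo_tool([
  [[0.03,0,0],[0,0,0]],
  [[0.065,0,0],[0,0,0]],
  [[0.1,0,0],[0,0,0]],
  [[0.13,0,0],[0,0,0]],
  [[0.1415,0,0],[0,0,0]],
])

```text
time_s: 23.42
tool_pos: [0.5245, 0.2078, 0.341]
orientation: [[-0.997, 0.074, -0.003], [0.074, 0.997, -0.0], [0.003, -0.001, -1.0]]
force: [-1.4, -0.0, -0.5]
gripper_width: 0.527
gripper_force: 0.0
```

Call:
servo_tool([
  [[0,0,0],[0,0,0]],
  [[0,0,0],[0,0,0]],
  [[0,0,0],[0,0,0]],
  [[0,0,0],[0,0,0]],
])

```text
time_s: 23.75
tool_pos: [0.5297, 0.2075, 0.3413]
orientation: [[-0.997, 0.076, 0.002], [0.076, 0.997, 0.0], [-0.002, 0.0, -1.0]]
force: [0.4, -0.2, -0.2]
gripper_width: 0.525
gripper_force: 0.0
```

```bash
python3 - <<'E'
from chk import *
s,c,p,d,P=snap("w11"); st(s); j=J(P.reshape(-1,3)).reshape(P.shape)
r,g,b=p[...,0],p[...,1],p[...,2]
m=(p.max(2)<60)&(P[...,2]>.07)&(P[...,2]<.095)&(abs(P[...,1]-.2076)<.025)&(abs(P[...,0]-.529)<.025)
Q=P[m]; print("knob",m.sum(),Q.mean(0),np.percentile(Q,[1,99],axis=0)); print(cv2.minEnclosingCircle(np.argwhere(m)[:,::-1].astype(np.float32)))
# red/white boundary and bar end along jig y, both frames (old w10 with its pose)
def bar(p,j,n):
    r,g,b=p[...,0],p[...,1],p[...,2]
    red=(r>90)&(r>2*g)&(r>2*b)&(j[...,2]>46)&(j[...,2]<52)&(abs(j[...,0])<5)&(j[...,1]<112)
    print(n,"red y",np.percentile(j[red][:,1],[0,1,50,99]).round(1),"x",np.median(j[red][:,0]))
bar(p,j,"now")
def old(f,pos,R):
    q=cv2.imread(f"pics/{f}.png")[:,:,::-1].astype(int); cc=cam("wrist",dict(tool_pos=pos,orientation=R)); PP=cloud(cc,np.load(f+"_d.npy")); bar(q,J(PP.reshape(-1,3)).reshape(PP.shape),f)
old("w10",[.5293,.2073,.3425],[[-.997,.077,-.001],[.077,.997,0],[.001,0,-1]])
old("w9",[.556,.0883,.3126],[[.075,.997,0],[.997,-.075,0],[0,0,-1]])
to(s,(.528,.2077,.076),85.7)
E
```

```text
t 23.75 pos [0.5297 0.2075 0.3413] yawdeg of tool y 85.65450217332315 z [ 0.0018  0.0001 -1.    ] F [ 0.4316 -0.2386 -0.2246] w 0.5248990072039066 0.0
knob 830 [0.5258 0.2078 0.0863] [[0.5186 0.1988 0.0789]
 [0.5352 0.2167 0.0901]]
((311.29681396484375, 245.16932678222656), 16.35805892944336)
now red y [ 97.   97.  102.7 109. ] x -0.728197329755088
w10 red y [ 96.7  97.2 103.  109.3] x -0.9044948428479779
w9 red y [ 96.7  96.8 103.4 109.7] x 0.13717883394382827
move [0.002  0.0001 0.1103] [ 0.0003  0.0018 -0.0008]
```

The bar is unmoved to within 0.3 mm. I'll regrip the knob about 4 mm deeper and lift slowly this time.

Call:
servo_tool([
  [[0.002,0,0.03],[0,0,0]],
  [[0.002,0,0.06],[0,0,0]],
  [[0.002,0,0.09],[0,0,0]],
  [[0.002,0,0.105],[0,0,0]],
  [[0.002,0,0.111],[0,0,0]],
])

```text
time_s: 24.22
tool_pos: [0.5261, 0.2071, 0.2268]
orientation: [[-0.997, 0.076, -0.004], [0.076, 0.997, -0.001], [0.004, -0.002, -1.0]]
force: [-0.3, 0.5, -0.5]
gripper_width: 0.529
gripper_force: 0.0
```

Call:
servo_tool([
  [[0,0,0],[0,0,0]],
  [[0,0,0],[0,0,0]],
  [[0,0,0],[0,0,0]],
  [[0,0,0],[0,0,0]],
])

```text
time_s: 24.55
tool_pos: [0.5277, 0.2079, 0.2319]
orientation: [[-0.997, 0.075, 0.004], [0.075, 0.997, 0.001], [-0.004, 0.001, -1.0]]
force: [1.2, -0.1, 0.6]
gripper_width: 0.525
gripper_force: 0.0
```

Call:
servo_tool([
  [[0,0,0],[0,0,0]],
  [[0,0,0],[0,0,0]],
  [[0,0,0],[0,0,0]],
  [[0,0,0],[0,0,0]],
  [[0,0,0],[0,0,0]],
], claw=0.01)

```text
time_s: 24.97
tool_pos: [0.527, 0.2077, 0.2314]
orientation: [[-0.997, 0.075, 0.003], [0.075, 0.997, 0.0], [-0.003, 0.0, -1.0]]
force: [-0.6, -0.5, 4.9]
gripper_width: 0.2
gripper_force: 58.3
```

Call:
servo_tool([
  [[-0.0003,0,-0.008],[0,0,0]],
  [[-0.0013,0,-0.0159],[0,0,0]],
  [[-0.0029,0,-0.0238],[0,0,0]],
  [[-0.0051,0,-0.0315],[0,0,0]],
  [[-0.0079,0,-0.0389],[0,0,0]],
])

```text
time_s: 25.38
tool_pos: [0.5343, 0.2072, 0.2698]
orientation: [[-0.997, 0.075, -0.0], [0.075, 0.997, 0.0], [0.0, 0.0, -1.0]]
force: [2.1, 1.4, -4.0]
gripper_width: 0.198
gripper_force: 58.5
```

Call:
servo_tool([
  [[0,0,0],[0,0,0]],
  [[0,0,0],[0,0,0]],
])

```text
time_s: 25.55
tool_pos: [0.5341, 0.2072, 0.2695]
orientation: [[-0.997, 0.075, -0.0], [0.075, 0.997, 0.0], [0.0, 0.0, -1.0]]
force: [-0.9, 1.2, -3.5]
gripper_width: 0.198
gripper_force: 58.6
```

Call:
servo_tool([
  [[-0.0034,0,-0.0073],[0,0,0]],
  [[-0.0074,0,-0.0142],[0,0,0]],
  [[-0.0119,0,-0.0208],[0,0,0]],
  [[-0.0169,0,-0.027],[0,0,0]],
  [[-0.0224,0,-0.0328],[0,0,0]],
])

```text
time_s: 25.97
tool_pos: [0.5579, 0.2054, 0.3029]
orientation: [[-0.997, 0.075, 0.003], [0.075, 0.997, -0.0], [-0.003, 0.0, -1.0]]
force: [4.0, 1.2, -9.3]
gripper_width: 0.196
gripper_force: 58.6
```

Call:
servo_tool([
  [[0,0,0],[0,0,0]],
])

```text
time_s: 26.05
tool_pos: [0.5588, 0.2053, 0.3038]
orientation: [[-0.997, 0.076, 0.005], [0.076, 0.997, 0.0], [-0.005, 0.001, -1.0]]
force: [1.7, 0.4, -4.4]
gripper_width: 0.193
gripper_force: 58.8
```

```bash
python3 - <<'E'
from chk import *
s,c,p,d,P=snap("w12"); st(s); print(s["moment"]); j=J(P.reshape(-1,3)).reshape(P.shape)
m=(p.max(2)<60)&(j[...,2]>125)&(j[...,2]<175)&(abs(j[...,1]-119)<14)&(abs(j[...,0]+7)<22)
print("knob",m.sum(),np.percentile(j[m],[1,50,99],axis=0)); 
r,g,b=p[...,0],p[...,1],p[...,2]
m=(r>90)&(r>2*g)&(r>2*b)&(j[...,2]>56); print("red",np.percentile(j[m],[1,50,99],axis=0))
cv2.imwrite("pics/w12c.png",cv2.resize(p[150:480,170:460,::-1].astype(np.uint8),None,fx=1.7,fy=1.7))
E
```

```text
t 26.05 pos [0.5588 0.2053 0.3038] yawdeg of tool y 85.6348091369636 z [ 0.0048  0.0003 -1.    ] F [ 1.7362  0.3869 -4.3731] w 0.19277731675326715 58.7695187330246
[ 0.2504 -0.2045 -0.1245]
knob 4536 [[-19.1275 106.1908 136.5784]
 [-13.2988 119.001  157.1028]
 [  4.193  131.826  174.6855]]
red [[-24.8513 110.2101  85.4336]
 [ -8.6185 116.5477 108.7849]
 [ 66.5528 126.9072 132.7435]]
```

View pics/w12c.png

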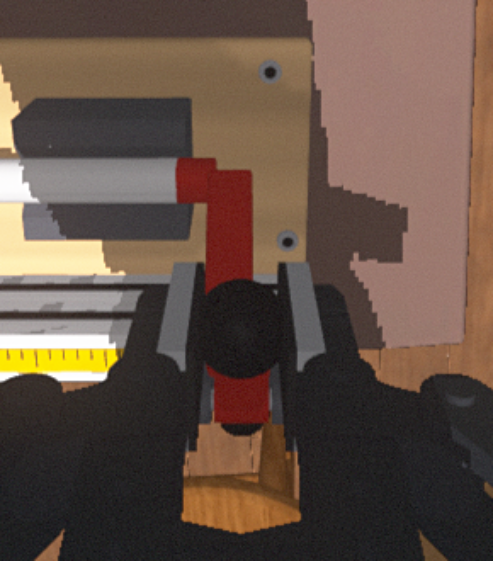

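The knob is held between the pads, and the red stop plate has swung clear of the bar end. The bar lies undisturbed in its groove. I'll continue slowly.

Call:
servo_tool([
  [[-0.006,0,-0.0054],[0,0,0]],
  [[-0.0123,0,-0.0102],[0,0,0]],
  [[-0.0123,0,-0.0102],[0,0,0]],
])

```text
time_s: 26.35
tool_pos: [0.5705, 0.2044, 0.3131]
orientation: [[-0.997, 0.076, 0.003], [0.076, 0.997, 0.0], [-0.003, 0.0, -1.0]]
force: [2.8, 1.4, -6.0]
gripper_width: 0.193
gripper_force: 58.8
```

Call:
servo_tool([
  [[-0.0068,0,-0.0043],[0,0,0]],
  [[-0.0138,0,-0.0081],[0,0,0]],
  [[-0.0138,0,-0.0081],[0,0,0]],
])

```text
time_s: 26.6
tool_pos: [0.5846, 0.2033, 0.3209]
orientation: [[-0.997, 0.076, 0.003], [0.076, 0.997, -0.0], [-0.003, 0.0, -1.0]]
force: [4.1, 2.1, -9.2]
gripper_width: 0.193
gripper_force: 59.2
```

Call:
servo_tool([
  [[-0.0074,0,-0.0015],[0,0,0]],
  [[-0.0149,0,-0.0036],[0,0,0]],
  [[-0.0149,0,-0.0036],[0,0,0]],
])

```text
time_s: 26.85
tool_pos: [0.5972, 0.2023, 0.3231]
orientation: [[-0.997, 0.075, -0.005], [0.075, 0.997, 0.001], [0.005, 0.0, -1.0]]
force: [-4.6, 3.5, -7.2]
gripper_width: 0.131
gripper_force: 62.2
```

Call:
servo_tool([
  [[-0.0077,0,-0.0018],[0,0,0]],
  [[-0.0157,0,-0.003],[0,0,0]],
  [[-0.0157,0,-0.003],[0,0,0]],
])

```text
time_s: 27.1
tool_pos: [0.6127, 0.2012, 0.3277]
orientation: [[-0.997, 0.075, -0.003], [0.075, 0.997, 0.0], [0.003, 0.0, -1.0]]
force: [-7.8, 2.8, 0.4]
gripper_width: 0.127
gripper_force: 54.5
```

The pads have slid onto the stop's arm just under the knob, with width reading .13 for the 14 mm arm, and are still holding it at about 1.4 rad. I'll continue on the smaller radius.

Call:
servo_tool([
  [[-0.0071,0,0],[0,0,0]],
  [[-0.0145,0,0],[0,0,0]],
  [[-0.022,0,0.0003],[0,0,0]],
  [[-0.0293,0,0.0012],[0,0,0]],
  [[-0.0293,0,0.0012],[0,0,0]],
])

```text
time_s: 27.52
tool_pos: [0.6445, 0.1984, 0.3265]
orientation: [[-0.997, 0.076, 0.004], [0.076, 0.997, -0.0], [-0.004, -0.0, -1.0]]
force: [-0.3, 0.3, 0.0]
gripper_width: 0.119
gripper_force: 0.0
```

```bash
python3 -c "
from chk import *
chk(('top','scene'))"
```

```text
t 27.52 pos [0.6445 0.1984 0.3265] yawdeg of tool y 85.63775036742324 z [ 0.0042 -0.0003 -1.    ] F [-0.3394  0.293   0.022 ] w 0.11925558358842904 0.0
top barred 17 [[-6.9, 100.0, 46.0], [-2.6, 102.4, 49.3], [2.1, 106.5, 53.8]]
top stopred 160 [[4.5, 108.7, 82.0], [38.9, 112.6, 150.0], [63.6, 119.9, 164.6]]
top knob 66 [[36.8, 109.9, 64.0], [44.5, 117.7, 186.0], [88.7, 123.7, 192.3]]
top bar 632 [[-9.4, -108.2, 45.1], [-1.6, -0.6, 48.7], [12.5, 106.6, 53.3]]
scene barred 21 [[-5.8, 99.8, 39.3], [-2.5, 104.1, 47.0], [3.7, 110.3, 53.2]]
scene stopred 192 [[4.0, 108.9, 80.5], [44.9, 114.0, 144.6], [62.1, 125.3, 163.7]]
scene knob 207 [[37.1, 105.2, 62.1], [57.6, 121.1, 172.8], [85.3, 132.1, 193.8]]
scene bar 441 [[-8.7, -108.9, 45.1], [-0.9, -5.4, 48.6], [12.9, 107.8, 52.6]]
```

```bash
python3 -c "
from chk import *
chk(('top','scene'))"
```

```text
t 27.62 pos [0.6432 0.1986 0.326 ] yawdeg of tool y 85.6569628181826 z [ 0.0018 -0.0002 -1.    ] F [ 0.1957  0.3273 -0.3603] w 0.11208378403536595 0.0
top barred 17 [[-7.0, 100.0, 47.0], [-2.5, 102.9, 48.8], [2.1, 106.9, 52.7]]
top stopred 162 [[4.9, 108.8, 82.7], [39.1, 112.7, 150.0], [63.2, 119.5, 166.1]]
top knob 72 [[36.7, 109.7, 62.5], [45.2, 117.6, 186.7], [89.4, 123.6, 192.3]]
top bar 647 [[-9.0, -108.4, 45.1], [-1.5, -1.4, 48.6], [12.6, 106.1, 53.3]]
scene barred 20 [[-7.7, 99.8, 39.7], [-3.7, 104.2, 46.8], [3.4, 110.4, 53.2]]
scene stopred 193 [[3.7, 108.3, 79.9], [45.7, 113.8, 143.9], [61.5, 124.9, 164.4]]
scene knob 210 [[37.6, 105.3, 62.2], [57.3, 120.5, 169.6], [83.8, 132.6, 194.3]]
scene bar 445 [[-12.9, -108.6, 45.1], [-1.1, -5.2, 48.5], [12.6, 107.4, 53.0]]
```

The stop is standing still at about 1.4 rad, held by friction. I'll go over it with closed fingers and push the knob back from the front.

Call:
servo_tool([
  [[0,0,-0.03],[0,0,0]],
  [[0,0,-0.064],[0,0,0]],
  [[0.02,0,-0.064],[0,0,0]],
  [[0.05,0,-0.064],[0,0,0]],
  [[0.069,0,-0.064],[0,0,0]],
], claw=0.0)

```text
time_s: 28.13
tool_pos: [0.572, 0.2042, 0.3907]
orientation: [[-0.997, 0.075, 0.002], [0.075, 0.997, 0.0], [-0.002, 0.0, -1.0]]
force: [-0.2, 1.0, -0.1]
gripper_width: 0.003
gripper_force: 0.0
```

Call:
servo_tool([
  [[0,0,0],[0,0,0]],
  [[0,0,0],[0,0,0]],
  [[0,0,0.02],[0,0,0]],
  [[0,0,0.042],[0,0,0]],
  [[0,0,0.051],[0,0,0]],
])

```text
time_s: 28.55
tool_pos: [0.5739, 0.2039, 0.3362]
orientation: [[-0.997, 0.076, -0.001], [0.076, 0.997, -0.001], [0.001, -0.001, -1.0]]
force: [-0.7, -0.8, -0.3]
gripper_width: 0.004
gripper_force: 0.0
```

```bash
python3 -c "
from chk import *
chk(('top','scene'))
s=readout.sense(); print('jig tcp',J(np.array([s['tool_pos']])))"
```

```text
t 28.55 pos [0.5739 0.2039 0.3362] yawdeg of tool y 85.66640009165505 z [-0.0013 -0.0007 -1.    ] F [-0.6625 -0.7663 -0.263 ] w 0.004341357977833895 0.0
top barred 18 [[-7.0, 99.9, 46.3], [-3.0, 103.4, 49.4], [2.2, 107.5, 52.8]]
top stopred 53 [[4.1, 77.7, 87.2], [51.7, 111.1, 140.7], [64.2, 112.7, 272.9]]
top knob 17 [[0.1, 106.4, 63.7], [46.6, 111.9, 184.1], [88.9, 118.7, 191.6]]
top bar 644 [[-11.2, -108.2, 45.1], [-1.7, -0.6, 48.5], [13.3, 107.2, 53.4]]
scene barred 20 [[-8.1, 99.0, 42.0], [-3.1, 104.4, 47.5], [4.0, 109.8, 51.7]]
scene stopred 191 [[3.9, 109.0, 80.0], [45.4, 113.8, 142.6], [61.6, 125.7, 164.6]]
scene knob 123 [[-3.0, 105.2, 62.1], [51.9, 116.7, 72.8], [90.4, 132.7, 193.5]]
scene bar 438 [[-8.4, -109.3, 45.1], [-1.3, -1.8, 48.6], [11.8, 107.9, 53.1]]
jig tcp [[  8.6883 118.5254 336.4717]]
```

Call:
servo_tool([
  [[-0.01,0,0],[0,0,0]],
  [[-0.02,0,0],[0,0,0]],
  [[-0.028,0,0],[0,0,0]],
  [[-0.036,0,0],[0,0,0]],
  [[-0.044,0,0],[0,0,0]],
])

```text
time_s: 29.07
tool_pos: [0.6186, 0.2008, 0.3395]
orientation: [[-0.997, 0.075, 0.002], [0.075, 0.997, 0.0], [-0.002, 0.0, -1.0]]
force: [-1.1, -0.0, 1.4]
gripper_width: -0.0
gripper_force: 0.2
```

Call:
servo_tool([
  [[-0.006,0,0],[0,0,0]],
  [[-0.012,0,0],[0,0,0]],
  [[-0.018,0,0],[0,0,0]],
  [[-0.022,0,0],[0,0,0]],
  [[-0.024,0,0],[0,0,0]],
])

```text
time_s: 29.48
tool_pos: [0.6422, 0.1989, 0.3387]
orientation: [[-0.997, 0.075, 0.001], [0.075, 0.997, -0.0], [-0.001, -0.0, -1.0]]
force: [-1.0, 0.3, -0.5]
gripper_width: -0.003
gripper_force: 0.1
```

```bash
python3 -c "
from chk import *
chk(('top','scene'))
s=readout.sense(); print('jig tcp',J(np.array([s['tool_pos']])))"
```

```text
t 29.48 pos [0.6422 0.1989 0.3387] yawdeg of tool y 85.6750043071509 z [ 0.0009 -0.0001 -1.    ] F [-1.0247  0.299  -0.4821] w -0.0031327547500639426 0.13557110913097858
top barred 18 [[-7.1, 99.6, 46.8], [-2.6, 103.1, 49.1], [2.5, 107.4, 52.1]]
top stopred 139 [[36.7, 108.6, 82.2], [58.5, 114.2, 155.7], [78.0, 122.1, 171.0]]
top knob 14 [[68.9, 105.4, 62.4], [77.6, 111.9, 123.4], [91.3, 120.4, 191.2]]
top bar 652 [[-12.8, -108.1, 45.1], [-1.7, -0.1, 48.4], [13.1, 107.0, 53.2]]
scene barred 21 [[-7.1, 99.0, 42.1], [-3.8, 103.6, 48.4], [1.7, 108.8, 52.8]]
scene stopred 198 [[38.0, 108.6, 79.0], [68.1, 115.0, 128.6], [91.7, 126.8, 168.5]]
scene knob 137 [[46.7, 105.0, 62.1], [62.5, 112.6, 79.3], [103.0, 132.1, 192.8]]
scene bar 432 [[-13.1, -108.7, 45.1], [-1.3, -6.1, 48.8], [11.2, 107.7, 53.6]]
jig tcp [[ 77.1401 118.8406 338.7628]]
```

The stop is past upright and moving freely. I'll push on to its end of travel.

Call:
servo_tool([
  [[-0.0015,0,0],[0,0,0]],
  [[-0.003,0,0],[0,0,0]],
  [[-0.0045,0,0],[0,0,0]],
  [[-0.006,0,0],[0,0,0]],
  [[-0.006,0,0],[0,0,0]],
])

```text
time_s: 30.0
tool_pos: [0.6478, 0.1986, 0.3389]
orientation: [[-0.997, 0.075, 0.001], [0.075, 0.997, 0.0], [-0.001, 0.0, -1.0]]
force: [0.0, 0.3, 0.0]
gripper_width: 0.0
gripper_force: 0.0
```

Call:
servo_tool([
  [[-0.001,0,0],[0,0,0]],
  [[-0.002,0,0],[0,0,0]],
  [[-0.002,0,0],[0,0,0]],
])

```text
time_s: 30.25
tool_pos: [0.649, 0.1985, 0.3389]
orientation: [[-0.997, 0.075, -0.001], [0.075, 0.997, 0.0], [0.001, 0.0, -1.0]]
force: [-4.2, -0.7, 1.9]
gripper_width: -0.002
gripper_force: 2.0
```

Call:
servo_tool([
  [[-0.001,0,0],[0,0,0]],
  [[-0.002,0,0],[0,0,0]],
  [[-0.002,0,0],[0,0,0]],
])

```text
time_s: 30.5
tool_pos: [0.6498, 0.1985, 0.3388]
orientation: [[-0.997, 0.075, -0.004], [0.075, 0.997, 0.0], [0.004, -0.0, -1.0]]
force: [-8.9, 0.4, 4.9]
gripper_width: 0.002
gripper_force: 4.6
```

The force rises to 9 N at the predicted 2.0 rad position, so that is the end of travel. I'll back off and check.

Call:
servo_tool([
  [[0.006,0,0],[0,0,0]],
  [[0.01,0,-0.01],[0,0,0]],
  [[0.014,0,-0.04],[0,0,0]],
  [[0.02,0,-0.08],[0,0,0]],
  [[0.05,0,-0.1],[0,0,0]],
])

```text
time_s: 30.92
tool_pos: [0.6046, 0.2015, 0.443]
orientation: [[-0.997, 0.077, 0.01], [0.077, 0.997, 0.001], [-0.01, 0.002, -1.0]]
force: [-0.3, -0.3, 0.1]
gripper_width: -0.002
gripper_force: 0.0
```

Call:
servo_tool([
  [[0.04,0,0],[0,0,0]],
  [[0.07,0,0],[0,0,0]],
  [[0.09,-0.02,0],[0,0,0]],
  [[0.1,-0.04,0],[0,0,0]],
  [[0.1,-0.04,0],[0,0,0]],
])

```text
time_s: 31.33
tool_pos: [0.4964, 0.1681, 0.4407]
orientation: [[-0.997, 0.076, 0.003], [0.076, 0.997, -0.001], [-0.003, -0.001, -1.0]]
force: [1.4, 0.0, -0.5]
gripper_width: -0.003
gripper_force: 0.0
```

Call:
servo_tool([
  [[0,0,0],[0,0,0]],
  [[0,0,0],[0,0,0]],
  [[0,0,0],[0,0,0]],
  [[0,0,0],[0,0,0]],
  [[0,0,0],[0,0,0]],
])

```text
time_s: 31.75
tool_pos: [0.4995, 0.17, 0.4384]
orientation: [[-0.997, 0.075, 0.001], [0.075, 0.997, -0.0], [-0.001, 0.0, -1.0]]
force: [-0.1, -0.1, 0.1]
gripper_width: 0.003
gripper_force: 0.0
```

```bash
python3 - <<'E'
from chk import *
chk(("top","scene","wrist"))
s,c,p,d,P=snap("w13"); j=J(P.reshape(-1,3)).reshape(P.shape); r,g,b=p[...,0],p[...,1],p[...,2]
red=(r>90)&(r>2*g)&(r>2*b)&(j[...,2]>46)&(j[...,2]<52)&(abs(j[...,0])<5)&(j[...,1]<116)
print("red y",np.percentile(j[red][:,1],[0,1,50,99,100]).round(1),"x",np.median(j[red][:,0]))
a=cv2.imread("pics/top.png")[:,:,::-1].astype(int); t,_=viewer.capture("top"); cv2.imwrite("pics/top9.png",t[:,:,::-1])
df=(abs(a-t).max(2)>50).astype(np.uint8); k,l,stt,ce=cv2.connectedComponentsWithStats(df)
print([q.tolist() for q in stt[1:] if q[4]>25])
E
```

```text
t 31.75 pos [0.4995 0.17   0.4384] yawdeg of tool y 85.70403682807162 z [ 0.0007 -0.     -1.    ] F [-0.1001 -0.0821  0.0882] w 0.002684894489067306 0.0
top barred 6 [[-1.2, 100.3, 47.8], [0.8, 103.1, 49.9], [1.9, 105.6, 53.7]]
top stopred 200 [[41.0, 109.5, 82.3], [64.7, 114.7, 153.7], [92.5, 124.6, 170.9]]
top knob 43 [[89.3, 111.1, 62.5], [99.7, 116.1, 179.2], [107.7, 122.5, 183.4]]
top bar 604 [[-9.0, -109.1, 45.2], [-1.0, -7.7, 48.5], [13.3, 104.0, 53.7]]
scene barred 20 [[-7.3, 99.3, 41.0], [-3.3, 103.4, 47.8], [4.3, 108.8, 53.0]]
scene stopred 215 [[41.5, 108.3, 80.5], [69.6, 115.6, 135.4], [98.7, 127.0, 169.5]]
scene knob 131 [[46.8, 105.2, 62.2], [62.2, 117.3, 77.2], [113.3, 132.6, 182.3]]
scene bar 442 [[-8.1, -108.7, 45.1], [-1.1, -1.3, 48.5], [12.5, 106.6, 53.1]]
wrist barred 216 [[-7.3, 97.2, 39.4], [-2.5, 103.5, 47.9], [6.9, 110.0, 50.3]]
wrist stopred 434 [[40.2, 115.7, 64.8], [61.3, 121.1, 92.5], [69.9, 128.0, 154.1]]
wrist knob 26 [[47.2, 105.8, 62.7], [55.9, 129.6, 76.7], [68.1, 132.9, 87.6]]
wrist bar 3144 [[-6.4, -106.9, 45.1], [-0.7, 0.8, 48.0], [7.3, 108.3, 50.3]]
red y [ 96.8  97.7 103.5 109.9 110. ] x -0.8000049153555432
[[0, 103, 146, 377, 43743], [110, 104, 12, 6, 35], [114, 110, 40, 137, 2423], [107, 114, 18, 75, 274], [162, 160, 11, 20, 111], [202, 170, 10, 26, 141], [159, 185, 130, 212, 12137], [112, 188, 9, 9, 39], [169, 188, 4, 15, 30], [118, 215, 6, 11, 32], [257, 229, 61, 10, 299], [146, 231, 25, 12, 236], [409, 257, 58, 14, 592], [364, 259, 38, 13, 369], [140, 271, 7, 27, 91], [150, 337, 6, 8, 26], [144, 351, 31, 129, 1584], [144, 359, 4, 13, 35], [169, 369, 7, 12, 54], [0, 375, 5, 101, 274], [146, 375, 6, 39, 95], [170, 378, 12, 59, 410], [227, 398, 23, 46, 546], [287, 412, 56, 23, 777], [150, 415, 8, 65, 163], [332, 438, 20, 42, 422], [176, 441, 7, 39, 190], [225, 444, 51, 36, 1230], [313, 476, 9, 4, 26]]
```

```bash
python3 -c "
from bench import workorder
print(workorder.close_job())"
```

```text
the job is handed in; nothing more can be done
None
```

The job is handed in: the red bar lies seated in the jig with its red end at the gauge point (measured at y ≈ 110 mm) and the stop is fully up. On the way up the stop slipped from the grip and fell back once, without measurably moving the bar. It slipped again near upright, so I pushed it to its end of travel with closed fingers.

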